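# Refit the loose knob of a drum machine

### The job

One of the four big knobs on the drum machine is only perched on its pot shaft and stands proud of the others: turn it until you feel it drop onto the flat of the shaft, then press it down until it clicks and sits fully home, level with the other three, and let go. Leave the settings of the other three knobs as they are and do not disturb the things lying around.

Things in the scene. Friction and masses are not known exactly. Their poses are not given: they have to be found in the camera images.
- drum_machine: Drum machine: flat aluminium case between two wooden cheeks, 200 mm (its x) by 340 mm (its y), fixed to the desk. Origin on the desk under its centre. Its level panel is 50 mm above the desk (cheeks 54). Four big knobs stand in a row across it at x = +35 and y = -105, -35, 35, 105 mm; which is the loose one varies. Flat keys, 5 mm high, lie along its -x edge.
- loose_knob_top (a point): Centre of the flat top of the loose knob; its x axis points to the white pointer mark, z up. The four knobs look alike: black, ribbed, 17 mm tall, 20 mm across the upper 12.5 mm (grip there), 23 mm across the skirt. The loose one stands 10 mm higher: its top is 78.5 mm above the desk, 68.5 mm when fully home. It turns freely on the shaft end and can go down, but not sideways or off.
- pot_a: The pot under the loose knob; origin on the panel, on the axis. Its 6 mm D-shaft is hidden in the knob, whose bore goes on only within about 6 degrees of one direction; elsewhere the knob rests hard on the shaft end. The pot was left turned up, so that direction is 30 to 150 degrees clockwise (from above) of the pointer's start. There the knob drops 2 to 3 mm under a light push.
- loose_knob: The loose knob, origin at the centre of its underside. After the drop, pressing it meets its spring clip: the force climbs to 12 to 14 N some 4 to 5 mm below the start, then gives way and the knob snaps to a hard stop 10 mm below the start and stays there. Once dropped it turns the pot shaft with it (0.035 N m).
- knob_b_mark (a point): Pointer mark at the rim of the top of the first of the other three knobs, 10 mm from its axis, 68.5 mm above the desk. These three are fully home and turn stiffly (0.035 N m).
- knob_c_mark (a point): The same of the second of the other knobs.
- knob_d_mark (a point): The same of the third of the other knobs.
- jack_adapter: Audio jack adapter, 56 mm long, 10 mm thick, lying on the drum machine's panel between the keys and the knobs. Origin under its barrel.
- hex_key: Small L-shaped steel hex key, 62 by 22 mm, 4 mm thick, lying on the panel between the keys and the knobs. Origin under the middle of its long leg.
- mug: Coffee mug, 82 mm across, 95 mm tall, on the desk to the left. Origin under its centre.
- screwdriver: Screwdriver, 190 mm long, lying on the desk to the left, in front of the mug. Origin under its middle.
- battery: 9 V block battery standing on end on the desk to the right, 26 by 17 by 48 mm. Origin under its centre.
- stompbox: Small effect pedal, 115 by 68 mm, 56 mm tall with its foot switch, loose on the desk to the right. Origin under its centre.
- tin: Round flat tin, 70 mm across, 21 mm tall, on the desk to the left. Origin under its centre.

How it is judged:
By the outcome, as a careful person would: the job done as asked, in the order asked, and still so for the second after the job is handed in, with the robot touching nothing.
It also fails if it takes over 64 s, if anything falls off the work surface, if the arm or the gripper's body presses on something with over 40 N, if the wrist force passes 120 N, or if a joint passes its speed limit or range.

### The arm

A 7-joint arm with a two-finger parallel gripper is mounted at the origin on the work surface. World frame = base frame: x ahead of the robot, y to its left, z up, the work surface at z = 0. Lengths are in m, angles in rad, forces in N, time in s.
With the tool pointing down it reaches from about 0.4 to 0.875 m from the base axis. Payload 19.3 kg.
Tool frame: the origin (TCP) lies at the very end of the fingers, on their centre line; the grasp point (between the pads) lies bot.tcp_to_grasp behind it (bot.tcp_to_grasp is the distance from the TCP to the grasp point, in m); z points along the fingers, y is the direction in which the jaws open and shut (so a half turn about z gives the same grasp; the last joint's range is limited). The gripper opens to 85 mm and grips with 20 to 120 N. Pads are 22 mm wide; open, the fingers measure 114 mm over their backs; the gripper's body (76 mm by 85 mm) begins 54 mm behind the grasp point. The pads swing forward as they close: fully open they stand 13 mm farther back than shut.
Start: joints at [1.11, 0.521, -0.036, 1.599, 0.021, 1.021, -0.113], TCP at [0.238, -0.578, 0.231] pointing down, gripper open.
Joint ranges: [-2.91, 2.91], [-0.3, 2.13], [-1.5, 1.42], [0.17, 2.43], [-1.26, 4.41], [0.16, 1.93], [-2.52, 2.52]. Speed limits (rad/s): [1.89, 1.89, 2.39, 2.39, 3.01, 3.01, 3.01].

### API

Orientations are given as [roll, pitch, yaw] about the fixed x, y, z axes, in that order (R = Rz(yaw) Ry(pitch) Rx(roll)).
In Python, from workcell import bot gives the robot as it stands.
- The arm moves only by the tool servo_tool, never from a script. Its argument "targets" is a list of rows, each a list of 2 entries, a list of its own where there are three numbers: the shift along the tool's x, y, z in units of 0.05 m (1.0 is 0.05 m), then the turn about the tool's z in units of 5 degrees (1.0 is 5 degrees). A call has 1 to 12 rows; each row shifts and turns the commanded pose from where the row before left it, along the tool's axes as they then stand; what a row does not reach is not made up. A row lasts 1/8 s, in which the tool goes at most 62.5 mm and 10.7 degrees, less where a joint would pass 70% of its speed; a pose out of reach is approached as far as the arm can. A call with a number of a shift or a turn outside -1 to 1 is refused whole. A call with a gripper value outside its range is refused whole. "gripper" is the opening, from -1 (shut) to 1 (fully open), so that 0 is half open, set as the call begins (left out, the last holds). The fingers move at their own pace and stop on an object; "newtons" is the grip in N (left out, the last holds). Time passes only in rows, so rows that do not move let the fingers close. It gives the time, the measured TCP pose, the force and the opening at its end, in the units of the state.
- bot.observe(): the state, without advancing time (a new reading comes with each control period).
- bot.grab_frame(name): name is "scene" or "top" or "wrist"; returns the picture (480x640x3 uint8, blue, green, red); there is no depth.
- bot.get_calibration(name): a dict with "fx", "fy", "cx", "cy" (pixels), "k1" (the pictures are not rectified: a ray, as slopes to the right and down, at radius r is drawn at 1 + k1 r^2 times it, then the intrinsics apply), "pose" (4x4, takes a point from camera to world coordinates). Camera axes: x right, y up, looking along -z (the intrinsics and any distortion apply to the point x, -y, -z); pixel columns grow to the right and rows downward; lengths in m; the calibration is good to about 2 mm. A picture is of the moment at which its call begins: read the wrist's pose just before it. get_calibration takes no time and is no camera call; for the wrist camera it gives the pose at the moment of the call.
- bot.job_done(): hands the job in, once; it reports no verdict.
The state is a dict: "clock": time; "qpos": joint angles; "qd": joint speeds; "joint_efforts": joint torques, N m; "position": TCP position; "tool_rot": TCP orientation; "force": force on the tool from outside, world axes, zero at the start; "moment": the same for the moment, N m; "grip_width": finger opening in m.
Only numpy, scipy, OpenCV 4.12 (cv2) and the standard library are available. Lean on these libraries where they do the work, as an engineer would, in place of code of your own. Each camera call takes 0.05 s, during which the arm holds its last target.

## Working session

There is one attempt and no reset: what is moved stays moved. The work goes in short steps, Python scripts to look and compute and a tool call to move; the robot and the scene stay as the last step left them, time stands still between calls to the robot, and variables do not carry over. Pictures are saved under pics/ and viewed, and the job is handed in when it is done.

Besides the shell and the picture viewer there is one more tool, called after "Emit:" as name(argument=value, ...) on one line, values as JSON. servo_tool: Moves the arm, as the interface text tells. Its arguments: {"type":"object","properties":{"targets":{"type":"array","items":{"type":"array"}},"gripper":{"type":"number"},"newtons":{"type":"number"}},"required":["targets"]}

```bash
mkdir -p pics; ls; python3 - <<'E'
from workcell import bot
import cv2
print(bot.observe(), bot.tcp_to_grasp)
for n in("scene","top"):
    c=bot.get_calibration(n);print(n,c)
    cv2.imwrite(f"pics/{n}0.png",bot.grab_frame(n))
E
```

```text
pics
{'clock': 0.0, 'qpos': array([ 1.10977263,  0.52200192, -0.03627627,  1.60001818,  0.02121463,
        1.02111898, -0.11280552]), 'qd': array([ 0.00025168,  0.00105061,  0.00113456,  0.00063457, -0.00010388,
        0.00051232,  0.00113975]), 'joint_efforts': array([ 2.39274217e-03, -9.27112913e+01,  1.98090144e+00, -3.69924474e+01,
        1.80024351e-02,  8.16272426e-03,  1.69334130e-04]), 'position': array([ 0.23789356, -0.57757635,  0.23073021]), 'tool_rot': array([-3.14043752e+00,  1.22152150e-04,  3.90771765e-01]), 'force': array([-0.26186035, -0.76877818,  0.19570061]), 'moment': array([ 0.01814176,  0.01662048, -0.03700058]), 'grip_width': 0.08559874876914964} 0.0187
scene {'fx': 578.0399118725873, 'fy': 578.0399118725873, 'cx': 320.3605739569597, 'cy': 232.17810182420834, 'k1': 0.055764919647666764, 'pose': array([[-0.17438777, -0.70459668,  0.68784622,  1.28902126],
       [ 0.98453145, -0.11275384,  0.13410594,  0.14012545],
       [-0.0169333 ,  0.70059267,  0.71336048,  0.87327901],
       [ 0.        ,  0.        ,  0.        ,  1.        ]])}
top {'fx': 464.28111783334225, 'fy': 464.28111783334225, 'cx': 326.29746369912414, 'cy': 240.73171094994441, 'k1': -0.06333136875783595, 'pose': array([[ 0.00482727,  0.98402547, -0.17796229,  0.31719316],
       [-0.99969674,  0.00904635,  0.02290388, -0.00108424],
       [ 0.02414791,  0.17779776,  0.98377072,  1.07285098],
       [ 0.        ,  0.        ,  0.        ,  1.        ]])}
```

View pics/scene0.png

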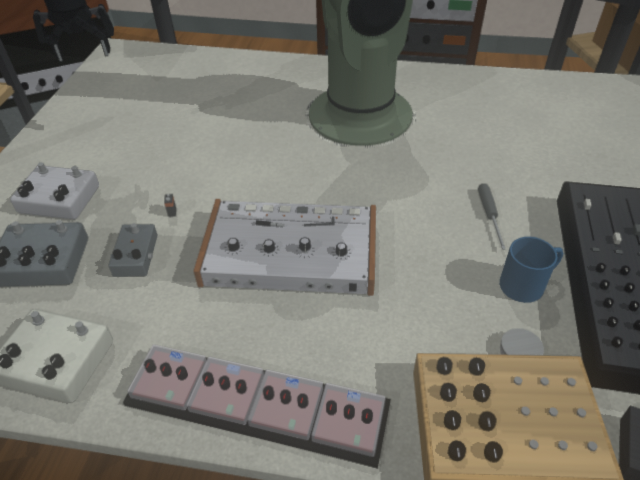

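View pics/top0.png

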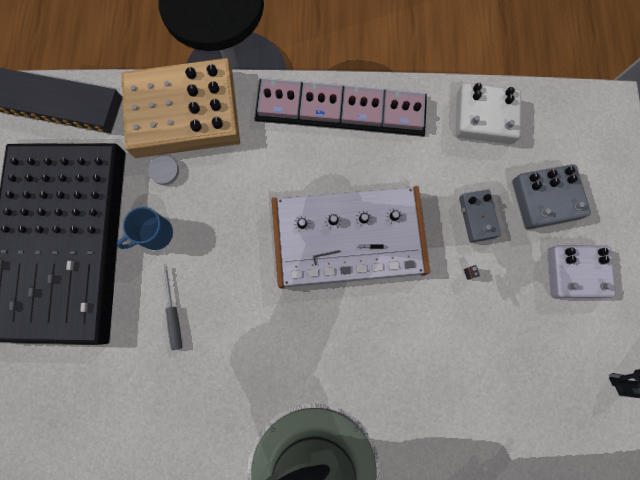

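The scene view shows the four knobs near (233,243), (269,246), (305,243) and (341,249). In the top view they're near (302,223), (334,219), (364,217) and (395,215). I'll zoom in on both and cast rays.

```bash
cat > h.py <<'E'
import numpy as np, cv2
def ray(c,u,v):
    x=(u-c["cx"])/c["fx"];y=(v-c["cy"])/c["fy"]
    rd=np.hypot(x,y);r=rd
    for _ in range(20): r=rd/(1+c["k1"]*r*r)
    s=r/rd if rd>0 else 1
    d=np.array([x*s,-y*s,-1.]);P=np.array(c["pose"])
    return P[:3,3],P[:3,:3]@d
def plane(c,u,v,z):
    o,d=ray(c,u,v);return o+d*(z-o[2])/d[2]
def proj(c,p):
    P=np.array(c["pose"]);q=P[:3,:3].T@(np.asarray(p)-P[:3,3])
    x=q[0]/-q[2];y=-q[1]/-q[2];k=1+c["k1"]*(x*x+y*y)
    return np.array([c["fx"]*x*k+c["cx"],c["fy"]*y*k+c["cy"]])
def tri(c1,p1,c2,p2):
    o1,d1=ray(c1,*p1);o2,d2=ray(c2,*p2)
    A=np.stack([d1,-d2],1);t=np.linalg.lstsq(A,o2-o1,rcond=None)[0]
    a=o1+t[0]*d1;b=o2+t[1]*d2
    return (a+b)/2,np.linalg.norm(a-b)
E
python3 - <<'E'
import cv2,numpy as np
s=cv2.imread("pics/scene0.png");t=cv2.imread("pics/top0.png")
a=cv2.resize(s[195:300,195:385],None,fx=4,fy=4,interpolation=cv2.INTER_CUBIC)
b=cv2.resize(t[180:295,265:435],None,fx=4.6,fy=4.6,interpolation=cv2.INTER_CUBIC)
cv2.imwrite("pics/sz.png",a);cv2.imwrite("pics/tz.png",b)
E
```

```text
(no output)
```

View pics/sz.png

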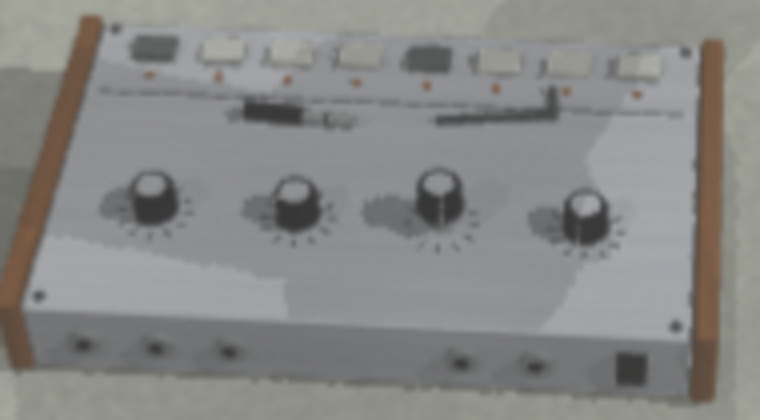

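View pics/tz.png

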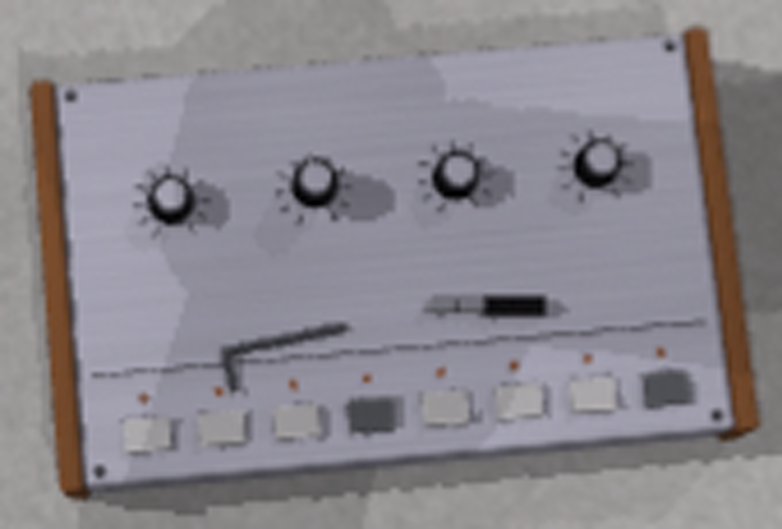

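The second knob from the left in the top view (third in the scene view) casts a longer shadow and stands higher. I'll triangulate the tops and the screws.

```bash
python3 - <<'E'
from workcell import bot
from h import *
cs=bot.get_calibration("scene");ct=bot.get_calibration("top")
S=lambda u,v:(195+(u+.5)/4-.5,195+(v+.5)/4-.5)
T=lambda u,v:(265+(u+.5)/4.6-.5,180+(v+.5)/4.6-.5)
names=["y+105","y+35","y-35","y-105"]
sp=[(588,203),(440,183),(297,189),(152,185)]
tp=[(171,190),(318,172),(460,163),(603,152)]
for n,a,b in zip(names,sp,tp):
    p,e=tri(cs,S(*a),ct,T(*b));print(n,p.round(4),e.round(4))
sc=[(71,96),(669,46),(98,470),(717,414)]
P=[plane(ct,*T(*a),.05) for a in sc];[print(x.round(4)) for x in P]
P=np.array(P);c=P.mean(0)
yv=((P[0]-P[1])+(P[2]-P[3]));yaw=np.arctan2(-yv[0],yv[1]);print(c,yaw,np.degrees(yaw))
sc2=[(676,326),(39,296),(686,51),(115,29)]
P=[plane(cs,*S(*a),.05) for a in sc2];[print(x.round(4)) for x in P]
P=np.array(P);c2=P.mean(0)
yv=((P[0]-P[1])+(P[2]-P[3]));yaw2=np.arctan2(-yv[0],yv[1]);print(c2,np.degrees(yaw2))
c=(c+c2)/2;yaw=(yaw+yaw2)/2
for y in(105,35,-35,-105):
    R=np.array([[np.cos(yaw),-np.sin(yaw)],[np.sin(yaw),np.cos(yaw)]])
    print(y,c[:2]+R@np.array([.035,y/1000]))
E
```

```text
y+105 [0.5424 0.0326 0.0693] 0.0052
y+35 [ 0.5497 -0.0376  0.079 ] 0.0054
y-35 [ 0.5567 -0.1065  0.0709] 0.0056
y-105 [ 0.5633 -0.1766  0.069 ] 0.0052
[0.5942 0.0807 0.05  ]
[ 0.6236 -0.2172  0.05  ]
[0.4096 0.0636 0.05  ]
[ 0.4387 -0.2355  0.05  ]
[ 0.51650243 -0.07708908  0.05      ] 0.09768941999987714 5.597191469073855
[0.5949 0.0845 0.05  ]
[ 0.6245 -0.2137  0.05  ]
[0.409  0.0667 0.05  ]
[ 0.4393 -0.2324  0.05  ]
[ 0.51692731 -0.07372228  0.05      ] 5.725390326264633
105 [0.54118617 0.03253484]
35 [ 0.54809149 -0.03712373]
-35 [ 0.55499682 -0.10678231]
-105 [ 0.56190214 -0.17644088]
```

The loose knob is the machine's y=+35 one, at about (0.548, -0.037), with its top at z≈0.079 against 0.0785 expected. The machine's yaw is about 5.6°. Next I need the move numbers.

```bash
cat >> h.py <<'E'
from scipy.spatial.transform import Rotation as Ro
def delta(bot,tgt,yaw=None):
    o=bot.observe();R=Ro.from_euler("xyz",o["tool_rot"]).as_matrix()
    d=R.T@(np.asarray(tgt)-o["position"])/.05
    print("clk %.2f"%o["clock"],"pos",o["position"].round(4),"rot",np.degrees(o["tool_rot"]).round(2),"F",o["force"].round(2),"M",o["moment"].round(3),"w",round(o["grip_width"],4),"q7 %.2f"%o["qpos"][6])
    print("shift units",d.round(3), "turn units", None if yaw is None else round(-(yaw-np.degrees(o["tool_rot"][2]))/5,2))
E
python3 -c "
from workcell import bot
from h import *
delta(bot,[.548,-.037,.20],140)"
```

```text
clk 0.10 pos [ 0.2379 -0.5776  0.2308] rot [-179.94    0.     22.39] F [0.76 0.2  0.52] M [-0.002  0.028  0.033] w 0.0855 q7 -0.11
shift units [ 9.852 -7.634  0.623] turn units -23.52
```

Emit:
servo_tool(targets=[[[0.8, -0.62, 0], 0], [[0.8, -0.62, 0], 0], [[0.8, -0.62, 0], 0], [[0.8, -0.62, 0], 0], [[0.8, -0.62, 0], 0], [[0.8, -0.62, 0], 0], [[0.8, -0.62, 0], 0], [[0.8, -0.62, 0], 0], [[0.8, -0.62, 0], 0], [[0.8, -0.62, 0], 0], [[0.8, -0.62, 0], 0], [[0.8, -0.62, 0], 0]], gripper=0.3, newtons=50)

```text
clock: 1.6
position: [0.5407, -0.0496, 0.2312]
tool_rot: [-3.142, 0.0, 0.391]
force: [-0.3, 0.5, 0.4]
grip_width: 0.0552
```

Emit:
servo_tool(targets=[[[0, 0, 0], -1], [[0, 0, 0], -1], [[0, 0, 0], -1], [[0, 0, 0], -1], [[0, 0, 0], -1], [[0, 0, 0], -1], [[0, 0, 0], -1], [[0, 0, 0], -1], [[0, 0, 0], -1], [[0, 0, 0], -1], [[0, 0, 0], -1], [[0, 0, 0], -1]])

```text
clock: 3.1
position: [0.54, -0.0511, 0.2311]
tool_rot: [-3.141, 0.0, 1.441]
force: [0.4, -0.4, 0.0]
grip_width: 0.0555
```

Emit:
servo_tool(targets=[[[0, 0, 0], -1], [[0, 0, 0], -1], [[0, 0, 0], -1], [[0, 0, 0], -1], [[0, 0, 0], -1], [[0, 0, 0], -1], [[0, 0, 0], -1], [[0, 0, 0], -1], [[0, 0, 0], -1], [[0, 0, 0], -1], [[0, 0, 0], -1], [[0, 0, 0], -0.5]])

```text
clock: 4.6
position: [0.54, -0.0512, 0.231]
tool_rot: [-3.141, -0.001, 2.444]
force: [-0.2, -0.3, 1.2]
grip_width: 0.0556
```

```bash
python3 - <<'E'
from workcell import bot
from h import *
delta(bot,[.548,-.037,.20],140)
c=bot.get_calibration("wrist");im=bot.grab_frame("wrist");cv2.imwrite("pics/w1.png",im)
import pickle;pickle.dump(c,open("w1.pkl","wb"))
print(c, proj(c,[.548,-.037,.0785]))
E
```

```text
clk 4.60 pos [ 0.54   -0.0512  0.231 ] rot [-1.7998e+02 -3.0000e-02  1.4001e+02] F [-0.15 -0.28  1.21] M [-0.015 -0.025 -0.057] w 0.0556 q7 0.54
shift units [0.06  0.321 0.621] turn units 0.0
{'fx': 399.88926098391886, 'fy': 399.88926098391886, 'cx': 319.6392463093648, 'cy': 239.30752608395403, 'k1': -0.05672519976883641, 'pose': array([[ 6.42527789e-01, -7.31445154e-01, -2.28355048e-01,
         4.82018755e-01],
       [ 7.66262356e-01,  6.13252891e-01,  1.91736521e-01,
        -3.17401689e-03],
       [-2.05356309e-04, -2.98175920e-01,  9.54510911e-01,
         3.73509996e-01],
       [ 0.00000000e+00,  0.00000000e+00,  0.00000000e+00,
         1.00000000e+00]])} [341.44380335 214.30721366]
```

View pics/w1.png

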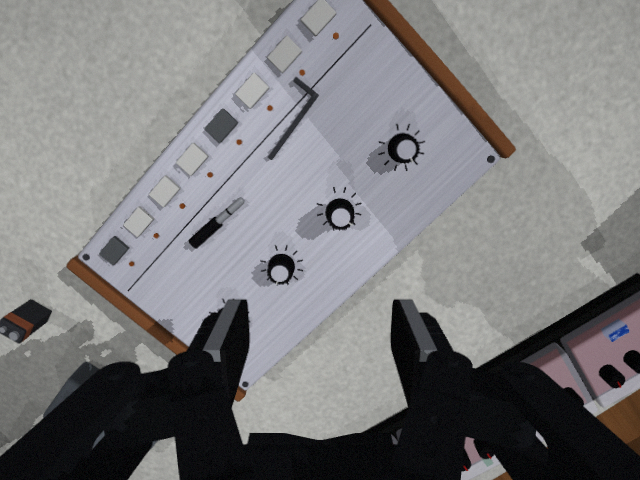

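The wrist view shows the loose knob's cap at about (341,217), against a prediction of (341,214). I'll zoom in for a finer centre.

```bash
python3 - <<'E'
from h import *
import pickle
c=pickle.load(open("w1.pkl","rb"));im=cv2.imread("pics/w1.png")
z=cv2.resize(im[120:300,240:440],None,fx=4,fy=3.33*1.2,interpolation=cv2.INTER_CUBIC)
z=cv2.resize(im[130:280,240:440],None,fx=4,fy=4,interpolation=cv2.INTER_CUBIC);cv2.imwrite("pics/w1z.png",z)
for n,(u,v),h in(("L",(341,217),.0785),("a",(280,273),.0685),("b",(405,150),.0685)):
    g=cv2.cvtColor(im,cv2.COLOR_BGR2GRAY);x0,y0=u-22,v-22;p=g[y0:v+23,x0:u+23]
    m=(p<50).astype(np.uint8);n_,l,s,ce=cv2.connectedComponentsWithStats(m)
    k=1+np.argmax(s[1:,4]);cn=cv2.findContours((l==k).astype(np.uint8),cv2.RETR_EXTERNAL,2)[0]
    hole=cv2.convexHull(np.vstack(cn));hm=np.zeros_like(m);cv2.fillPoly(hm,[hole],1)
    cap=(hm==1)&(p>110);ys,xs=np.nonzero(cap)
    q=(xs.mean()+x0,ys.mean()+y0);print(n,q,len(xs),plane(c,*q,h).round(4))
E
```

```text
L (np.float64(340.0802675585284), np.float64(217.7591973244147)) 299 [ 0.5494 -0.0395  0.0785]
a (np.float64(278.9778761061947), np.float64(273.53982300884957)) 226 [ 0.5561 -0.109   0.0685]
b (np.float64(406.79421221864953), np.float64(150.13183279742765)) 311 [0.5433 0.0308 0.0685]
```

View pics/w1z.png

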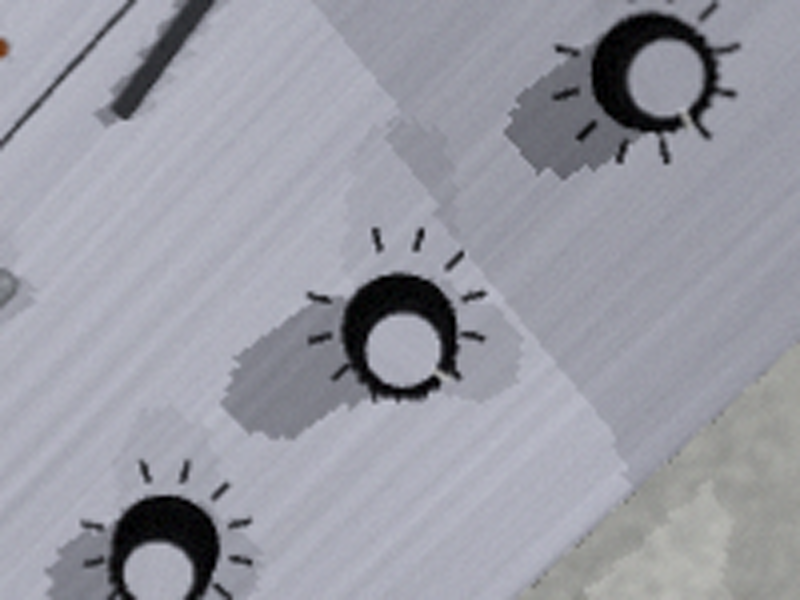

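```bash
python3 -c "
from workcell import bot
from h import *
delta(bot,[.549,-.038,.095])"
```

```text
clk 4.65 pos [ 0.54   -0.0512  0.231 ] rot [-1.7998e+02 -3.0000e-02  1.4010e+02] F [ 0.31  0.97 -0.67] M [ 0.024 -0.027 -0.021] w 0.055 q7 0.54
shift units [0.03  0.319 2.72 ] turn units None
```

Emit:
servo_tool(targets=[[[0.03, 0.32, 0.5], 0], [[0, 0, 0.5], 0], [[0, 0, 0.5], 0], [[0, 0, 0.5], 0], [[0, 0, 0.5], 0], [[0, 0, 0.22], 0], [[0, 0, 0], 0], [[0, 0, 0], 0]])

```text
clock: 5.65
position: [0.5498, -0.0379, 0.0961]
tool_rot: [3.141, 0.001, 2.441]
force: [0.1, -0.3, 0.4]
grip_width: 0.0558
```

```bash
python3 - <<'E'
from workcell import bot
from h import *
delta(bot,[.549,-.038,.067])
c=bot.get_calibration("wrist");im=bot.grab_frame("wrist");cv2.imwrite("pics/w2.png",im)
print(proj(c,[.549,-.038,.0785]))
E
```

```text
clk 5.65 pos [ 0.5498 -0.0379  0.0961] rot [1.7997e+02 5.0000e-02 1.3988e+02] F [ 0.12 -0.31  0.36] M [-0.007 -0.011  0.017] w 0.0558 q7 0.38
shift units [ 0.011 -0.012  0.583] turn units None
[319.31898701 293.15837591]
```

View pics/w2.png

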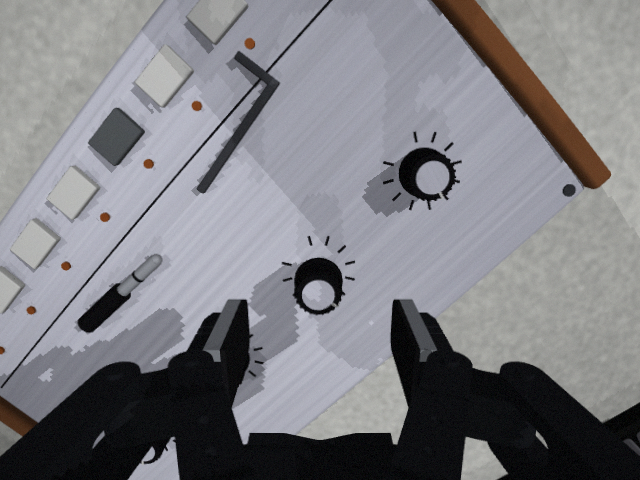

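The cap is at (318,294), against a prediction of (319,293), so alignment is within 1 mm. I'll add 10° of counter-clockwise room, descend and grip.

Emit:
servo_tool(targets=[[[0, 0, 0.2], -1], [[0, 0, 0.2], -1], [[0, 0, 0.2], 0], [[0, 0, 0], 0], [[0, 0, 0], 0]])

```text
clock: 6.32
position: [0.5496, -0.0378, 0.0657]
tool_rot: [3.141, 0.0, 2.615]
force: [0.3, -0.7, 0.3]
grip_width: 0.0554
```

Emit:
servo_tool(targets=[[[0, 0, 0], 0], [[0, 0, 0], 0], [[0, 0, 0], 0], [[0, 0, 0], 0], [[0, 0, 0], 0], [[0, 0, 0], 0]], gripper=-1, newtons=45)

```text
clock: 7.08
position: [0.5493, -0.0382, 0.0658]
tool_rot: [-3.141, 0.0, 2.616]
force: [-3.3, -0.9, 10.1]
grip_width: 0.0177
```

```bash
python3 - <<'E'
from workcell import bot
from h import *
delta(bot,[.549,-.038,.066])
cv2.imwrite("pics/w3.png",bot.grab_frame("wrist"))
E
```

```text
clk 7.08 pos [ 0.5493 -0.0382  0.0658] rot [-1.7997e+02  3.0000e-02  1.4986e+02] F [-3.25 -0.9  10.11] M [-0.417  0.851  0.001] w 0.0177 q7 0.49
shift units [ 0.008  0.001 -0.004] turn units None
```

View pics/w3.png

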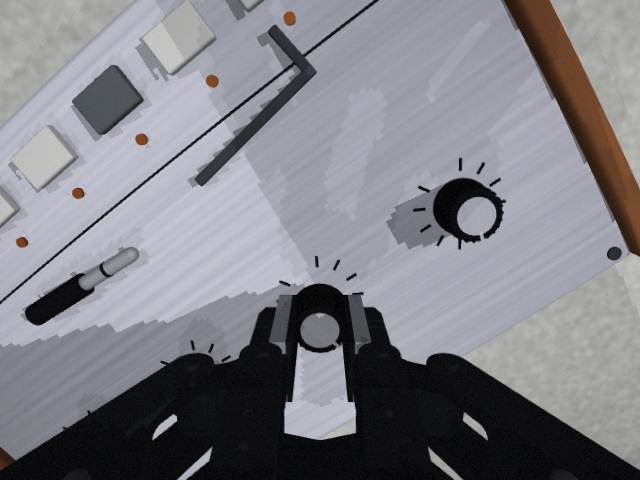

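Gripped, with about 10 N downwards. I'll ease that and learn the stiffness.

Emit:
servo_tool(targets=[[[0, 0, -0.01], 0], [[0, 0, 0], 0]])

```text
clock: 7.38
position: [0.5493, -0.0382, 0.066]
tool_rot: [-3.141, 0.0, 2.616]
force: [-2.0, -2.5, 4.7]
grip_width: 0.0175
```

Emit:
servo_tool(targets=[[[0, 0, 0], 1]])

```text
clock: 7.5
position: [0.5493, -0.0383, 0.0659]
tool_rot: [-3.141, 0.0, 2.527]
force: [-2.0, -2.3, 5.8]
grip_width: 0.0175
```

Emit:
servo_tool(targets=[[[0, 0, 0], 1]])

```text
clock: 7.62
position: [0.5493, -0.0383, 0.0659]
tool_rot: [-3.141, 0.0, 2.438]
force: [-2.9, -2.9, 4.7]
grip_width: 0.0178
```

Emit:
servo_tool(targets=[[[0, 0, 0], 1], [[0, 0, 0], 0]])

```text
clock: 7.88
position: [0.5492, -0.0383, 0.0659]
tool_rot: [-3.141, 0.0, 2.353]
force: [-2.7, -4.0, 5.0]
grip_width: 0.0177
```

Stiffness is about 10 N/mm and the 5 N preload is holding. I'll check that the knob is turning along with the fingers.

Emit:
servo_tool(targets=[[[0, 0, 0], 1], [[0, 0, 0], 1]])

```text
clock: 8.12
position: [0.5491, -0.0384, 0.0659]
tool_rot: [-3.141, 0.0, 2.178]
force: [-3.0, -4.1, 6.8]
grip_width: 0.0179
```

```bash
python3 - <<'E'
from workcell import bot
from h import *
im=bot.grab_frame("wrist")
a=cv2.imread("pics/w3.png")[270:370,260:380];b=im[270:370,260:380]
cv2.imwrite("pics/w4.png",cv2.resize(np.hstack([a,b]),None,fx=3.3,fy=3.3,interpolation=cv2.INTER_CUBIC))
E
```

```text
(no output)
```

View pics/w4.png

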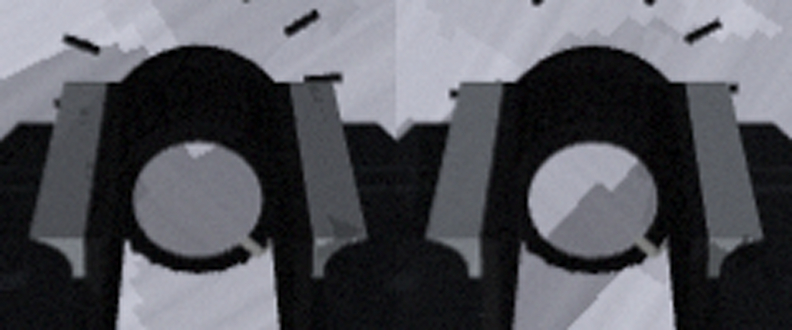

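The pointer keeps the same place between the pads after 25°, so the knob is turning with the gripper. I'll carry on and watch Fz for the drop.

Emit:
servo_tool(targets=[[[0, 0, 0], 0.9]])

```text
clock: 8.3
position: [0.5491, -0.0384, 0.0659]
tool_rot: [-3.141, 0.0, 2.101]
force: [-4.6, -3.5, 7.5]
grip_width: 0.0176
```

Emit:
servo_tool(targets=[[[0, 0, 0], 0.9]])

```text
clock: 8.43
position: [0.5491, -0.0384, 0.0659]
tool_rot: [-3.141, 0.0, 2.021]
force: [-3.9, -4.9, 8.0]
grip_width: 0.0178
```

Emit:
servo_tool(targets=[[[0, 0, 0], 0.9]])

```text
clock: 8.55
position: [0.549, -0.0384, 0.0659]
tool_rot: [-3.141, 0.0, 1.943]
force: [-3.7, -4.4, 7.5]
grip_width: 0.0178
```

Emit:
servo_tool(targets=[[[0, 0, 0], 0.9]])

```text
clock: 8.68
position: [0.549, -0.0384, 0.0659]
tool_rot: [-3.141, 0.0, 1.864]
force: [-4.9, -3.6, 7.5]
grip_width: 0.0173
```

Emit:
servo_tool(targets=[[[0, 0, -0.004], 0.9]])

```text
clock: 8.8
position: [0.549, -0.0385, 0.066]
tool_rot: [-3.141, 0.001, 1.785]
force: [-1.9, -4.6, 4.3]
grip_width: 0.0178
```

Emit:
servo_tool(targets=[[[0, 0, 0], 0.9]])

```text
clock: 8.93
position: [0.5489, -0.0384, 0.066]
tool_rot: [-3.141, 0.001, 1.707]
force: [-4.6, -4.8, 6.0]
grip_width: 0.0176
```

Emit:
servo_tool(targets=[[[0, 0, 0], 0.9]])

```text
clock: 9.05
position: [0.5489, -0.0384, 0.0659]
tool_rot: [-3.141, 0.001, 1.628]
force: [-4.3, -5.3, 6.4]
grip_width: 0.0177
```

Emit:
servo_tool(targets=[[[0, 0, 0], 0.9]])

```text
clock: 9.18
position: [0.5488, -0.0384, 0.0659]
tool_rot: [-3.141, 0.001, 1.55]
force: [-4.8, -4.1, 6.3]
grip_width: 0.0176
```

Emit:
servo_tool(targets=[[[0, 0, 0], 0.9]])

```text
clock: 9.3
position: [0.5488, -0.0385, 0.0659]
tool_rot: [-3.141, 0.001, 1.471]
force: [-5.6, -4.0, 5.7]
grip_width: 0.0178
```

Emit:
servo_tool(targets=[[[0, 0, 0], 0.9]])

```text
clock: 9.43
position: [0.5487, -0.0385, 0.0659]
tool_rot: [-3.14, 0.001, 1.393]
force: [-5.5, -4.8, 6.2]
grip_width: 0.0176
```

Emit:
servo_tool(targets=[[[0, 0, 0], 0.9]])

```text
clock: 9.55
position: [0.5487, -0.0384, 0.0659]
tool_rot: [-3.14, 0.001, 1.314]
force: [-5.5, -4.8, 5.2]
grip_width: 0.0177
```

Emit:
servo_tool(targets=[[[0, 0, 0], 0.9]])

```text
clock: 9.68
position: [0.5486, -0.0384, 0.0659]
tool_rot: [-3.14, 0.001, 1.236]
force: [-4.3, -4.7, 5.3]
grip_width: 0.018
```

Emit:
servo_tool(targets=[[[0, 0, 0], 0.9]])

```text
clock: 9.8
position: [0.5486, -0.0384, 0.0659]
tool_rot: [-3.14, 0.001, 1.157]
force: [-5.4, -4.7, 4.7]
grip_width: 0.0179
```

Emit:
servo_tool(targets=[[[0, 0, 0], 0.9]])

```text
clock: 9.93
position: [0.5486, -0.0384, 0.0658]
tool_rot: [-3.14, 0.001, 1.079]
force: [-5.9, -4.2, 5.5]
grip_width: 0.0178
```

Emit:
servo_tool(targets=[[[0, 0, 0.002], 0.9]])

```text
clock: 10.05
position: [0.5486, -0.0383, 0.0658]
tool_rot: [-3.141, 0.001, 1.0]
force: [-5.2, -3.7, 6.0]
grip_width: 0.0177
```

Emit:
servo_tool(targets=[[[0, 0, 0], 0.9]])

```text
clock: 10.18
position: [0.5485, -0.0384, 0.0658]
tool_rot: [-3.141, 0.001, 0.922]
force: [-5.8, -3.0, 6.2]
grip_width: 0.0179
```

Emit:
servo_tool(targets=[[[0, 0, 0], 0.9]])

```text
clock: 10.3
position: [0.5485, -0.0383, 0.0657]
tool_rot: [-3.141, 0.001, 0.843]
force: [-6.6, -3.1, 5.7]
grip_width: 0.0177
```

Emit:
servo_tool(targets=[[[0, 0, 0], 0.9]])

```text
clock: 10.42
position: [0.5485, -0.0383, 0.0658]
tool_rot: [-3.141, 0.002, 0.765]
force: [-6.6, -3.9, 6.9]
grip_width: 0.0176
```

Emit:
servo_tool(targets=[[[0, 0, 0], 0.9]])

```text
clock: 10.55
position: [0.5485, -0.0382, 0.0657]
tool_rot: [-3.141, 0.002, 0.686]
force: [-5.5, -2.4, 7.3]
grip_width: 0.0173
```

Emit:
servo_tool(targets=[[[0, 0, 0], 0.9]])

```text
clock: 10.68
position: [0.5484, -0.0382, 0.0657]
tool_rot: [-3.141, 0.002, 0.608]
force: [-6.3, -3.5, 6.5]
grip_width: 0.0179
```

```bash
python3 - <<'E'
from workcell import bot
from h import *
delta(bot,[.549,-.038,.066])
im=bot.grab_frame("wrist")
a=cv2.imread("pics/w3.png")[270:370,260:380];b=im[270:370,260:380]
cv2.imwrite("pics/w5.png",cv2.resize(np.hstack([a,b]),None,fx=3.3,fy=3.3,interpolation=cv2.INTER_CUBIC))
E
```

```text
clk 10.68 pos [ 0.5484 -0.0382  0.0657] rot [-1.7995e+02  1.0000e-01  3.4820e+01] F [-6.31 -3.48  6.52] M [-0.71   1.451  0.045] w 0.0179 q7 -1.08
shift units [ 0.012  0.003 -0.006] turn units None
```

View pics/w5.png

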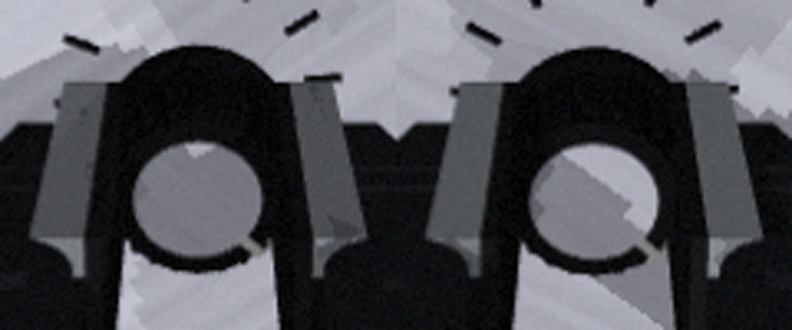

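No slip after 115°. Continuing.

Emit:
servo_tool(targets=[[[0, 0, 0], 0.9]])

```text
clock: 10.85
position: [0.5484, -0.0382, 0.0657]
tool_rot: [-3.141, 0.002, 0.53]
force: [-6.9, -2.7, 7.0]
grip_width: 0.0178
```

Emit:
servo_tool(targets=[[[0, 0, 0], 0.9]])

```text
clock: 10.98
position: [0.5484, -0.0381, 0.0657]
tool_rot: [-3.141, 0.002, 0.451]
force: [-5.7, -2.8, 7.1]
grip_width: 0.0176
```

Emit:
servo_tool(targets=[[[0, 0, 0], 0.9]])

```text
clock: 11.1
position: [0.5484, -0.0381, 0.0657]
tool_rot: [-3.141, 0.002, 0.372]
force: [-6.9, -2.8, 6.0]
grip_width: 0.018
```

Emit:
servo_tool(targets=[[[0, 0, 0], 0.9]])

```text
clock: 11.22
position: [0.5483, -0.0381, 0.0657]
tool_rot: [-3.141, 0.002, 0.294]
force: [-6.4, -2.7, 6.0]
grip_width: 0.0178
```

Emit:
servo_tool(targets=[[[0, 0, 0], 0.9]])

```text
clock: 11.35
position: [0.5483, -0.038, 0.0657]
tool_rot: [-3.141, 0.002, 0.215]
force: [-7.5, -2.4, 6.5]
grip_width: 0.0177
```

Emit:
servo_tool(targets=[[[0, 0, 0], 0.9]])

```text
clock: 11.48
position: [0.5483, -0.038, 0.0657]
tool_rot: [-3.141, 0.002, 0.137]
force: [-6.5, -2.5, 7.1]
grip_width: 0.0182
```

Emit:
servo_tool(targets=[[[0, 0, 0], 0.9]])

```text
clock: 11.6
position: [0.5484, -0.038, 0.0657]
tool_rot: [-3.141, 0.002, 0.058]
force: [-7.9, -1.8, 6.9]
grip_width: 0.0178
```

Emit:
servo_tool(targets=[[[0, 0, 0], 0.9]])

```text
clock: 11.72
position: [0.5483, -0.0379, 0.0657]
tool_rot: [-3.142, 0.002, -0.02]
force: [-5.5, -1.8, 4.4]
grip_width: 0.0174
```

Emit:
servo_tool(targets=[[[0, 0, 0], 0.9]])

```text
clock: 11.85
position: [0.5483, -0.0378, 0.0656]
tool_rot: [3.142, 0.002, -0.099]
force: [-8.2, -1.8, 6.7]
grip_width: 0.0175
```

155° turned without a drop, and side force has built up to 8 N. I'll look again, then relieve the side load and search back with a somewhat firmer push.

Emit:
servo_tool(targets=[[[-0.012, 0.004, 0], 0], [[0, 0, 0], 0]])

```text
clock: 12.1
position: [0.5483, -0.0378, 0.0657]
tool_rot: [-3.142, 0.001, -0.097]
force: [-4.0, -0.2, 4.6]
grip_width: 0.0172
```

```bash
python3 - <<'E'
from workcell import bot
from h import *
delta(bot,[.549,-.038,.066])
im=bot.grab_frame("wrist")
a=cv2.imread("pics/w3.png")[270:370,260:380];b=im[270:370,260:380]
cv2.imwrite("pics/w6.png",cv2.resize(np.hstack([a,b]),None,fx=3.3,fy=3.3,interpolation=cv2.INTER_CUBIC))
s=bot.grab_frame("scene");cv2.imwrite("pics/s6.png",cv2.resize(s[150:300,195:385],None,fx=4,fy=4,interpolation=cv2.INTER_CUBIC))
E
```

```text
clk 12.10 pos [ 0.5483 -0.0378  0.0657] rot [-1.7999e+02  6.0000e-02 -5.5300e+00] F [-4.01 -0.19  4.57] M [-0.177  0.959  0.023] w 0.0172 q7 -1.60
shift units [ 0.015  0.002 -0.005] turn units None
```

View pics/w6.png

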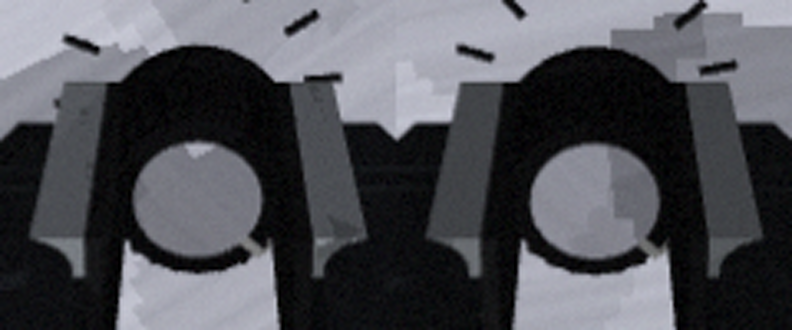

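View pics/s6.png

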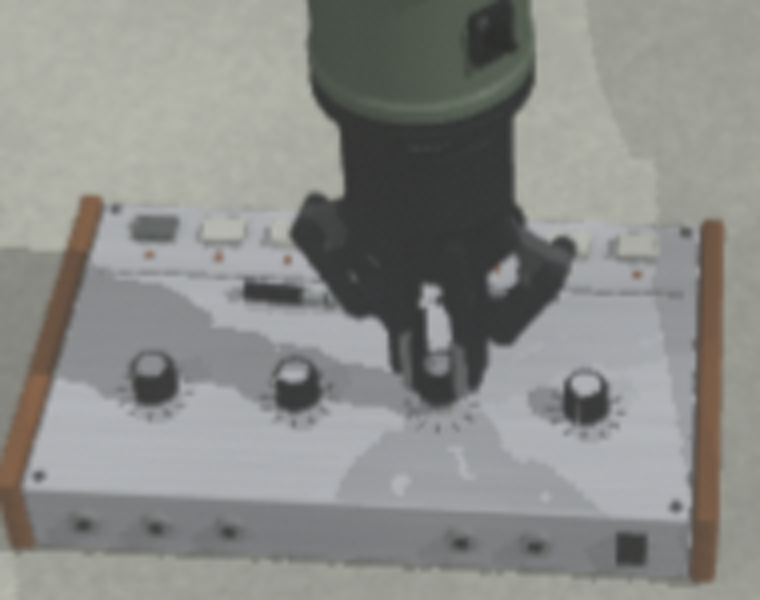

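The knob hasn't dropped. I'll take off the rest of the side load, push a bit firmer (about 8 N) and turn back slowly.

Emit:
servo_tool(targets=[[[-0.011, 0, 0.008], 0.4], [[0, 0, 0], 0]])

```text
clock: 12.45
position: [0.5483, -0.0378, 0.0656]
tool_rot: [-3.141, -0.0, -0.134]
force: [-4.5, -0.5, 6.6]
grip_width: 0.0176
```

Emit:
servo_tool(targets=[[[0, 0, 0], -0.6], [[0, 0, 0], -0.6]])

```text
clock: 12.7
position: [0.5483, -0.0379, 0.0656]
tool_rot: [-3.141, -0.0, -0.027]
force: [-4.4, -1.0, 7.7]
grip_width: 0.0176
```

Emit:
servo_tool(targets=[[[0, 0, 0], -0.6], [[0, 0, 0], -0.6]])

```text
clock: 12.95
position: [0.5483, -0.0379, 0.0656]
tool_rot: [-3.141, -0.0, 0.078]
force: [-4.6, -0.6, 6.6]
grip_width: 0.018
```

Emit:
servo_tool(targets=[[[0, 0, 0], -0.6], [[0, 0, 0], -0.6]])

```text
clock: 13.2
position: [0.5483, -0.038, 0.0656]
tool_rot: [-3.142, -0.0, 0.183]
force: [-4.1, -1.1, 6.9]
grip_width: 0.0178
```

Emit:
servo_tool(targets=[[[-0.008, 0, 0.004], -0.6], [[0, 0, 0], -0.6]])

```text
clock: 13.45
position: [0.5483, -0.0381, 0.0656]
tool_rot: [3.141, -0.001, 0.287]
force: [-2.4, -1.2, 6.7]
grip_width: 0.0178
```

Emit:
servo_tool(targets=[[[0, 0, 0], -0.6], [[0, 0, 0], -0.6]])

```text
clock: 13.7
position: [0.5483, -0.0381, 0.0656]
tool_rot: [3.141, -0.001, 0.392]
force: [-3.4, -1.7, 6.7]
grip_width: 0.0179
```

Emit:
servo_tool(targets=[[[0, 0, 0], -0.6], [[0, 0, 0], -0.6]])

```text
clock: 13.95
position: [0.5483, -0.0382, 0.0656]
tool_rot: [3.141, -0.001, 0.497]
force: [-1.7, -2.6, 7.8]
grip_width: 0.0173
```

Emit:
servo_tool(targets=[[[0, 0, 0], -0.6], [[0, 0, 0], -0.6]])

```text
clock: 14.2
position: [0.5483, -0.0382, 0.0656]
tool_rot: [3.141, -0.001, 0.601]
force: [-1.9, -1.8, 6.3]
grip_width: 0.0177
```

Emit:
servo_tool(targets=[[[0, 0, 0], -0.6], [[0, 0, 0], -0.6]])

```text
clock: 14.45
position: [0.5483, -0.0383, 0.0656]
tool_rot: [3.141, -0.001, 0.706]
force: [-1.2, -2.3, 6.3]
grip_width: 0.0177
```

Emit:
servo_tool(targets=[[[0, 0, 0], -0.6], [[0, 0, 0], -0.6]])

```text
clock: 14.7
position: [0.5484, -0.0383, 0.0656]
tool_rot: [3.141, -0.001, 0.811]
force: [-2.4, -2.3, 6.2]
grip_width: 0.0176
```

Emit:
servo_tool(targets=[[[0, 0, 0.006], -0.6], [[0, 0, 0], -0.6]])

```text
clock: 14.95
position: [0.5485, -0.0383, 0.0655]
tool_rot: [3.14, -0.001, 0.915]
force: [-2.0, -2.3, 9.1]
grip_width: 0.0177
```

Emit:
servo_tool(targets=[[[0, 0, 0], -0.6], [[0, 0, 0], -0.6]])

```text
clock: 15.2
position: [0.5485, -0.0384, 0.0654]
tool_rot: [3.14, -0.001, 1.02]
force: [-1.1, -3.4, 9.3]
grip_width: 0.018
```

Emit:
servo_tool(targets=[[[0, 0, 0], -0.6], [[0, 0, 0], -0.6]])

```text
clock: 15.45
position: [0.5485, -0.0384, 0.0654]
tool_rot: [3.14, -0.0, 1.125]
force: [-2.3, -3.2, 9.8]
grip_width: 0.0178
```

Emit:
servo_tool(targets=[[[0, 0, 0], -0.6], [[0, 0, 0], -0.6]])

```text
clock: 15.7
position: [0.5486, -0.0384, 0.0655]
tool_rot: [3.14, -0.0, 1.229]
force: [-2.0, -2.5, 8.6]
grip_width: 0.0179
```

Emit:
servo_tool(targets=[[[0, 0, 0], -0.6], [[0, 0, 0], -0.6]])

```text
clock: 15.95
position: [0.5487, -0.0384, 0.0655]
tool_rot: [3.14, -0.0, 1.334]
force: [-1.0, -3.3, 9.4]
grip_width: 0.0178
```

Emit:
servo_tool(targets=[[[0, 0, 0], -0.6], [[0, 0, 0], -0.6]])

```text
clock: 16.2
position: [0.5487, -0.0384, 0.0655]
tool_rot: [3.14, -0.0, 1.439]
force: [-0.0, -3.3, 9.2]
grip_width: 0.0179
```

Emit:
servo_tool(targets=[[[0, 0, 0], -0.6], [[0, 0, 0], -0.6]])

```text
clock: 16.45
position: [0.5487, -0.0385, 0.0655]
tool_rot: [3.14, 0.0, 1.543]
force: [0.3, -3.9, 7.8]
grip_width: 0.0181
```

Emit:
servo_tool(targets=[[[0, 0, 0], -0.6], [[0, 0, 0], -0.6]])

```text
clock: 16.7
position: [0.5488, -0.0385, 0.0655]
tool_rot: [3.14, 0.0, 1.648]
force: [0.1, -3.6, 8.2]
grip_width: 0.0176
```

Emit:
servo_tool(targets=[[[0, 0, 0], -0.6], [[0, 0, 0], -0.6]])

```text
clock: 16.95
position: [0.5488, -0.0385, 0.0655]
tool_rot: [3.14, 0.001, 1.753]
force: [1.2, -3.9, 8.0]
grip_width: 0.0175
```

Emit:
servo_tool(targets=[[[0, 0, 0], -0.6], [[0, 0, 0], -0.6]])

```text
clock: 17.2
position: [0.5489, -0.0384, 0.0655]
tool_rot: [3.14, 0.001, 1.858]
force: [1.3, -3.7, 9.0]
grip_width: 0.0175
```

Emit:
servo_tool(targets=[[[0, 0, 0], -0.6], [[0, 0, 0], -0.6]])

```text
clock: 17.45
position: [0.549, -0.0384, 0.0655]
tool_rot: [3.14, 0.001, 1.962]
force: [1.1, -3.6, 8.0]
grip_width: 0.0178
```

Emit:
servo_tool(targets=[[[0, 0, 0], -0.6], [[0, 0, 0], -0.6]])

```text
clock: 17.7
position: [0.549, -0.0384, 0.0656]
tool_rot: [3.139, 0.001, 2.067]
force: [1.4, -3.7, 6.8]
grip_width: 0.0178
```

Emit:
servo_tool(targets=[[[0, 0, 0], -0.6], [[0, 0, 0], -0.6]])

```text
clock: 17.95
position: [0.5491, -0.0384, 0.0656]
tool_rot: [3.14, 0.001, 2.172]
force: [1.9, -2.1, 8.0]
grip_width: 0.0179
```

No drop either way, so I need a diagnosis. Is the shaft being dragged round (Mz would be about 0.035 N m while turning), or is the push not real? I'll check the knob height and Mz.

```bash
cat > ob.py <<'E'
from workcell import bot
from h import *
o=bot.observe()
print("%.2f"%o["clock"],"Mz %.3f"%o["moment"][2],"F",o["force"].round(1),"z %.4f"%o["position"][2],"yaw %.1f"%np.degrees(o["tool_rot"][2]),"w %.4f"%o["grip_width"],"q7 %.2f"%o["qpos"][6])
E
python3 ob.py
python3 - <<'E'
from workcell import bot
from h import *
o=bot.observe();c=bot.get_calibration("wrist");im=bot.grab_frame("wrist");cv2.imwrite("pics/w7.png",im)
for z in(.0685,.0745,.0765,.0785):print(z,proj(c,[.5488,-.0384,z]).round(1))
z=cv2.resize(im[270:370,260:380],None,fx=6,fy=6,interpolation=cv2.INTER_CUBIC);cv2.imwrite("pics/w7z.png",z)
E
```

```text
17.95 Mz -0.036 F [ 1.9 -2.1  8. ] z 0.0656 yaw 124.4 w 0.0179 q7 0.12
0.0685 [319.6 316.3]
0.0745 [319.6 324. ]
0.0765 [319.6 326.7]
0.0785 [319.7 329.5]
```

View pics/w7z.png

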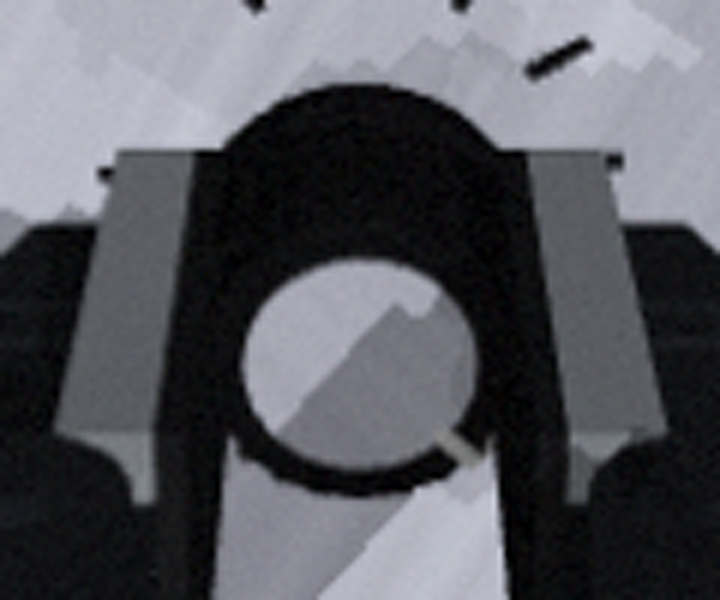

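The cap is at (320,330), which gives a top height of about 0.079, so it's still perched. Sampling Mz while turning clockwise.

Emit:
servo_tool(targets=[[[0, 0, 0], 0.6], [[0, 0, 0], 0.6]])

```text
clock: 18.25
position: [0.549, -0.0384, 0.0655]
tool_rot: [3.139, 0.001, 2.064]
force: [1.2, -4.4, 7.8]
grip_width: 0.0181
```

```bash
python3 ob.py
```

```text
18.25 Mz 0.037 F [ 1.2 -4.4  7.8] z 0.0655 yaw 118.2 w 0.0181 q7 0.03
```

Emit:
servo_tool(targets=[[[0, 0, -0.006], 0.6]])

```text
clock: 18.38
position: [0.549, -0.0384, 0.0658]
tool_rot: [3.14, 0.001, 2.011]
force: [3.2, -4.5, 3.4]
grip_width: 0.0178
```

```bash
python3 ob.py
```

```text
18.38 Mz -0.001 F [ 3.2 -4.5  3.4] z 0.0658 yaw 115.2 w 0.0178 q7 -0.01
```

Emit:
servo_tool(targets=[[[0, 0, 0], 0.6]])

```text
clock: 18.5
position: [0.549, -0.0384, 0.0657]
tool_rot: [3.139, 0.001, 1.959]
force: [2.0, -3.7, 4.3]
grip_width: 0.0176
```

```bash
python3 ob.py
```

```text
18.50 Mz 0.000 F [ 2.  -3.7  4.3] z 0.0657 yaw 112.2 w 0.0176 q7 -0.05
```

Emit:
servo_tool(targets=[[[0, 0, -0.004], 0.6]])

```text
clock: 18.62
position: [0.5489, -0.0384, 0.0659]
tool_rot: [3.14, 0.001, 1.907]
force: [2.6, -2.8, 2.1]
grip_width: 0.0177
```

```bash
python3 ob.py
```

```text
18.62 Mz -0.009 F [ 2.6 -2.8  2.1] z 0.0659 yaw 109.2 w 0.0177 q7 -0.09
```

Emit:
servo_tool(targets=[[[0, 0, 0], 0.6]])

```text
clock: 18.75
position: [0.5489, -0.0384, 0.0658]
tool_rot: [3.14, 0.001, 1.854]
force: [2.2, -3.7, 3.1]
grip_width: 0.0176
```

```bash
python3 ob.py
```

```text
18.75 Mz 0.013 F [ 2.2 -3.7  3.1] z 0.0658 yaw 106.2 w 0.0176 q7 -0.13
```

Mz is about ±0.037 at a push of 8 N but about 0 at 2–4 N. My earlier push was dragging the shaft round with the knob. I'll relieve the side load and sweep with about 2.5 N.

Emit:
servo_tool(targets=[[[-0.01, 0.003, 0], 0.7]])

```text
clock: 18.88
position: [0.5489, -0.0385, 0.0657]
tool_rot: [3.14, -0.0, 1.793]
force: [0.2, 0.1, 3.7]
grip_width: 0.0178
```

Emit:
servo_tool(targets=[[[0, 0, 0], 0.7]])

```text
clock: 19.0
position: [0.5488, -0.0385, 0.0657]
tool_rot: [3.14, -0.0, 1.732]
force: [-0.4, -1.3, 3.6]
grip_width: 0.0178
```

Emit:
servo_tool(targets=[[[0, 0, 0], 0.7]])

```text
clock: 19.12
position: [0.5488, -0.0385, 0.0658]
tool_rot: [3.14, -0.0, 1.671]
force: [0.1, -1.0, 4.7]
grip_width: 0.0178
```

```bash
python3 ob.py
```

```text
19.12 Mz 0.085 F [ 0.1 -1.   4.7] z 0.0658 yaw 95.7 w 0.0178 q7 -0.28
```

Emit:
servo_tool(targets=[[[0, 0, 0], 0.7]])

```text
clock: 19.25
position: [0.5488, -0.0385, 0.0657]
tool_rot: [3.14, -0.0, 1.61]
force: [-0.9, -2.0, 4.3]
grip_width: 0.0178
```

Emit:
servo_tool(targets=[[[0, 0, 0], 0.7]])

```text
clock: 19.38
position: [0.5488, -0.0385, 0.0657]
tool_rot: [3.14, -0.0, 1.549]
force: [-0.5, -1.5, 4.9]
grip_width: 0.0178
```

```bash
python3 ob.py
```

```text
19.38 Mz 0.024 F [-0.5 -1.5  4.9] z 0.0657 yaw 88.7 w 0.0178 q7 -0.37
```

Emit:
servo_tool(targets=[[[0, 0, -0.005], 0.7]])

```text
clock: 19.5
position: [0.5487, -0.0385, 0.0659]
tool_rot: [3.14, -0.0, 1.488]
force: [-0.3, -1.2, 0.9]
grip_width: 0.0178
```

```bash
python3 ob.py
```

```text
19.50 Mz 0.019 F [-0.3 -1.2  0.9] z 0.0659 yaw 85.2 w 0.0178 q7 -0.42
```

Emit:
servo_tool(targets=[[[0, 0, 0], 0.7]])

```text
clock: 19.62
position: [0.5487, -0.0385, 0.0659]
tool_rot: [3.14, -0.0, 1.427]
force: [0.1, -1.2, 2.6]
grip_width: 0.0177
```

```bash
python3 ob.py
```

```text
19.62 Mz -0.041 F [ 0.1 -1.2  2.6] z 0.0659 yaw 81.7 w 0.0177 q7 -0.46
```

Emit:
servo_tool(targets=[[[0, 0, 0], 0.7]])

```text
clock: 19.75
position: [0.5487, -0.0385, 0.0659]
tool_rot: [3.141, -0.0, 1.366]
force: [-0.9, -0.6, 4.6]
grip_width: 0.0177
```

```bash
python3 ob.py
```

```text
19.75 Mz 0.066 F [-0.9 -0.6  4.6] z 0.0659 yaw 78.2 w 0.0177 q7 -0.51
```

Emit:
servo_tool(targets=[[[0, 0, 0], 0.7]])

```text
clock: 19.88
position: [0.5486, -0.0385, 0.0659]
tool_rot: [3.141, -0.0, 1.305]
force: [-1.0, -2.0, 3.7]
grip_width: 0.0176
```

```bash
python3 ob.py
```

```text
19.88 Mz 0.062 F [-1.  -2.   3.7] z 0.0659 yaw 74.7 w 0.0176 q7 -0.56
```

Emit:
servo_tool(targets=[[[0, 0, -0.003], 0.7]])

```text
clock: 20.0
position: [0.5486, -0.0385, 0.066]
tool_rot: [3.141, -0.001, 1.243]
force: [-0.4, -1.6, 1.4]
grip_width: 0.0176
```

Emit:
servo_tool(targets=[[[0, 0, 0], 0.7]])

```text
clock: 20.12
position: [0.5486, -0.0385, 0.066]
tool_rot: [3.141, -0.001, 1.182]
force: [-1.4, -1.3, 3.0]
grip_width: 0.018
```

Emit:
servo_tool(targets=[[[0, 0, 0], 0.7]])

```text
clock: 20.25
position: [0.5485, -0.0385, 0.066]
tool_rot: [3.141, -0.001, 1.121]
force: [-1.7, -0.8, 4.1]
grip_width: 0.0179
```

Emit:
servo_tool(targets=[[[0, 0, 0], 0.7]])

```text
clock: 20.38
position: [0.5485, -0.0384, 0.066]
tool_rot: [3.141, -0.001, 1.06]
force: [-1.4, -0.9, 3.1]
grip_width: 0.0175
```

Emit:
servo_tool(targets=[[[0, 0, -0.003], 0.7]])

```text
clock: 20.5
position: [0.5485, -0.0384, 0.0661]
tool_rot: [3.141, -0.001, 0.999]
force: [-0.4, 0.2, 0.6]
grip_width: 0.0174
```

Emit:
servo_tool(targets=[[[0, 0, 0], 0.7]])

```text
clock: 20.62
position: [0.5485, -0.0384, 0.0661]
tool_rot: [3.141, -0.001, 0.938]
force: [-1.2, -0.1, 1.7]
grip_width: 0.0179
```

```bash
python3 ob.py
```

```text
20.62 Mz 0.008 F [-1.2 -0.1  1.7] z 0.0661 yaw 53.7 w 0.0179 q7 -0.84
```

Emit:
servo_tool(targets=[[[0, 0, 0], 0.7]])

```text
clock: 20.75
position: [0.5484, -0.0384, 0.066]
tool_rot: [3.141, -0.001, 0.877]
force: [-0.7, -1.1, 1.9]
grip_width: 0.0177
```

Emit:
servo_tool(targets=[[[0, 0, 0], 0.7]])

```text
clock: 20.88
position: [0.5484, -0.0383, 0.0661]
tool_rot: [3.141, -0.001, 0.816]
force: [-2.0, -1.0, 2.6]
grip_width: 0.0175
```

Emit:
servo_tool(targets=[[[0, 0, 0], 0.7]])

```text
clock: 21.0
position: [0.5484, -0.0383, 0.0661]
tool_rot: [3.141, -0.001, 0.755]
force: [-1.7, -0.2, 2.5]
grip_width: 0.0178
```

Emit:
servo_tool(targets=[[[0, 0, 0], 0.7]])

```text
clock: 21.12
position: [0.5483, -0.0383, 0.066]
tool_rot: [3.142, -0.001, 0.694]
force: [-1.9, 0.2, 1.9]
grip_width: 0.0179
```

Emit:
servo_tool(targets=[[[0, 0, 0], 0.7]])

```text
clock: 21.25
position: [0.5483, -0.0383, 0.066]
tool_rot: [-3.142, -0.001, 0.633]
force: [-1.3, -0.2, 1.5]
grip_width: 0.0177
```

Emit:
servo_tool(targets=[[[0, 0, 0], 0.7]])

```text
clock: 21.38
position: [0.5483, -0.0382, 0.066]
tool_rot: [-3.141, -0.001, 0.572]
force: [-1.5, 0.2, 1.9]
grip_width: 0.0175
```

Emit:
servo_tool(targets=[[[0, 0, 0], 0.7]])

```text
clock: 21.5
position: [0.5483, -0.0382, 0.066]
tool_rot: [-3.141, -0.001, 0.511]
force: [-2.7, 0.9, 1.4]
grip_width: 0.0178
```

```bash
python3 ob.py
```

```text
21.50 Mz -0.039 F [-2.7  0.9  1.4] z 0.0660 yaw 29.3 w 0.0178 q7 -1.16
```

Emit:
servo_tool(targets=[[[0, 0, 0.004], 0], [[0, 0, 0], 0]])

```text
clock: 21.75
position: [0.5483, -0.0382, 0.0659]
tool_rot: [-3.142, -0.001, 0.515]
force: [-2.1, 0.3, 5.5]
grip_width: 0.018
```

```bash
python3 ob.py
```

```text
21.75 Mz -0.022 F [-2.1  0.3  5.5] z 0.0659 yaw 29.5 w 0.0180 q7 -1.15
```

Emit:
servo_tool(targets=[[[0, 0, 0], 0.7]])

```text
clock: 21.88
position: [0.5483, -0.0382, 0.0659]
tool_rot: [-3.141, -0.001, 0.453]
force: [-2.3, 2.1, 5.0]
grip_width: 0.0176
```

Emit:
servo_tool(targets=[[[0, 0, 0], 0.7]])

```text
clock: 22.0
position: [0.5483, -0.0382, 0.0659]
tool_rot: [-3.141, -0.001, 0.391]
force: [-1.9, 1.4, 5.0]
grip_width: 0.0178
```

Emit:
servo_tool(targets=[[[0, 0, 0], 0.7]])

```text
clock: 22.12
position: [0.5483, -0.0382, 0.0659]
tool_rot: [-3.141, -0.0, 0.329]
force: [-2.9, 1.6, 5.2]
grip_width: 0.0175
```

Emit:
servo_tool(targets=[[[0, 0, 0], 0.7]])

```text
clock: 22.25
position: [0.5483, -0.0381, 0.0659]
tool_rot: [-3.141, -0.0, 0.268]
force: [-2.2, 1.3, 4.9]
grip_width: 0.0177
```

Emit:
servo_tool(targets=[[[0, 0, 0], 0.7]])

```text
clock: 22.38
position: [0.5483, -0.0381, 0.0659]
tool_rot: [-3.141, -0.0, 0.207]
force: [-2.7, 2.3, 5.0]
grip_width: 0.0173
```

```bash
python3 ob.py
```

```text
22.38 Mz -0.034 F [-2.7  2.3  5. ] z 0.0659 yaw 11.9 w 0.0173 q7 -1.38
```

Emit:
servo_tool(targets=[[[0, 0, -0.005], 0.7], [[0, 0, 0], 0.7]])

```text
clock: 22.62
position: [0.5482, -0.038, 0.066]
tool_rot: [-3.141, -0.0, 0.085]
force: [-0.5, 2.8, 1.4]
grip_width: 0.018
```

Emit:
servo_tool(targets=[[[0, 0, 0], 0.7]])

```text
clock: 22.75
position: [0.5482, -0.038, 0.066]
tool_rot: [-3.141, -0.0, 0.024]
force: [-2.1, 2.2, 1.3]
grip_width: 0.0174
```

Emit:
servo_tool(targets=[[[0, 0, 0], 0.7]])

```text
clock: 22.88
position: [0.5482, -0.0379, 0.066]
tool_rot: [-3.141, -0.0, -0.037]
force: [-2.0, 2.0, 1.4]
grip_width: 0.0175
```

Emit:
servo_tool(targets=[[[0, 0, 0], 0.7]])

```text
clock: 23.0
position: [0.5483, -0.0379, 0.066]
tool_rot: [-3.141, -0.0, -0.098]
force: [-2.8, 3.3, 1.9]
grip_width: 0.0173
```

Emit:
servo_tool(targets=[[[0, 0, 0], 0.7]])

```text
clock: 23.12
position: [0.5483, -0.0379, 0.066]
tool_rot: [-3.141, -0.0, -0.159]
force: [-1.3, 3.8, 1.7]
grip_width: 0.0175
```

```bash
python3 ob.py;python3 -c "
from workcell import bot
from h import *
im=bot.grab_frame('wrist');cv2.imwrite('pics/w8z.png',cv2.resize(im[270:370,260:380],None,fx=6,fy=6,interpolation=cv2.INTER_CUBIC))"
```

```text
23.12 Mz 0.003 F [-1.3  3.8  1.7] z 0.0660 yaw -9.1 w 0.0175 q7 -1.65
```

View pics/w8z.png

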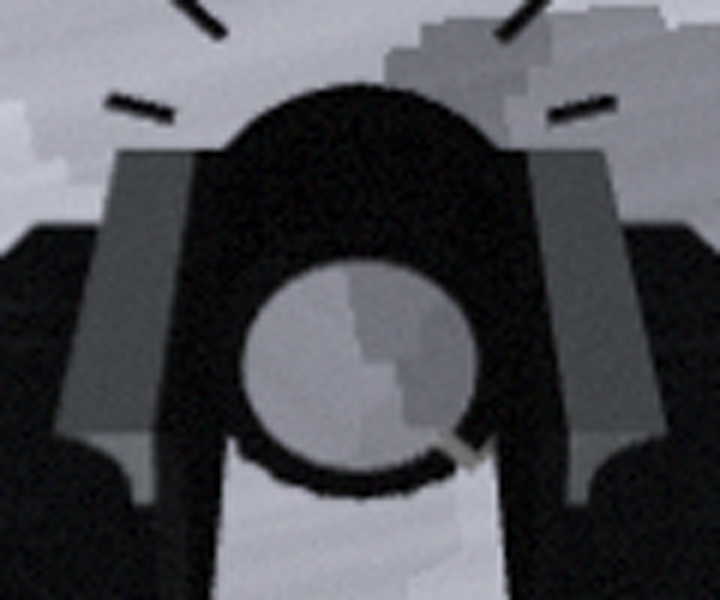

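Emit:
servo_tool(targets=[[[0, 0, 0.002], 0.8]])

```text
clock: 23.3
position: [0.5483, -0.0379, 0.066]
tool_rot: [-3.141, -0.0, -0.227]
force: [-2.3, 3.9, 3.1]
grip_width: 0.0177
```

Emit:
servo_tool(targets=[[[0, 0, 0], 0.8]])

```text
clock: 23.42
position: [0.5483, -0.0379, 0.066]
tool_rot: [-3.141, -0.0, -0.298]
force: [-1.8, 4.6, 2.2]
grip_width: 0.0177
```

Emit:
servo_tool(targets=[[[0, 0, 0], 0.8]])

```text
clock: 23.55
position: [0.5483, -0.0378, 0.066]
tool_rot: [-3.141, 0.0, -0.368]
force: [-1.1, 3.8, 3.9]
grip_width: 0.0176
```

Emit:
servo_tool(targets=[[[0, 0, 0], 0.8]])

```text
clock: 23.68
position: [0.5483, -0.0378, 0.066]
tool_rot: [-3.141, 0.0, -0.438]
force: [-2.5, 4.2, 2.9]
grip_width: 0.0176
```

Emit:
servo_tool(targets=[[[0, 0, 0], 0.8]])

```text
clock: 23.8
position: [0.5483, -0.0377, 0.066]
tool_rot: [-3.141, 0.0, -0.507]
force: [-2.3, 4.1, 3.0]
grip_width: 0.0173
```

Emit:
servo_tool(targets=[[[0, 0, 0], 0.8]])

```text
clock: 23.92
position: [0.5483, -0.0377, 0.066]
tool_rot: [-3.141, 0.0, -0.577]
force: [-1.4, 5.3, 3.4]
grip_width: 0.0177
```

```bash
python3 ob.py
```

```text
23.93 Mz 0.000 F [-1.4  5.3  3.4] z 0.0660 yaw -33.1 w 0.0177 q7 -1.95
```

Emit:
servo_tool(targets=[[[-0.007, -0.007, 0], 0.8]])

```text
clock: 24.05
position: [0.5484, -0.0376, 0.066]
tool_rot: [-3.141, -0.0, -0.647]
force: [-0.3, 0.0, 2.3]
grip_width: 0.0176
```

Emit:
servo_tool(targets=[[[0, 0, 0], 0.8]])

```text
clock: 24.18
position: [0.5484, -0.0376, 0.066]
tool_rot: [-3.141, -0.0, -0.717]
force: [0.1, 1.9, 1.1]
grip_width: 0.0177
```

Emit:
servo_tool(targets=[[[0, 0, 0], 0.8]])

```text
clock: 24.3
position: [0.5484, -0.0376, 0.066]
tool_rot: [-3.141, -0.0, -0.787]
force: [-0.9, 3.1, 2.4]
grip_width: 0.0177
```

Emit:
servo_tool(targets=[[[0, 0, 0], 0.8]])

```text
clock: 24.42
position: [0.5484, -0.0376, 0.066]
tool_rot: [-3.141, -0.0, -0.857]
force: [-0.1, 3.1, 2.4]
grip_width: 0.0177
```

Emit:
servo_tool(targets=[[[0, 0, 0], 0.8]])

```text
clock: 24.55
position: [0.5485, -0.0375, 0.066]
tool_rot: [-3.141, -0.0, -0.926]
force: [-0.2, 3.8, 1.5]
grip_width: 0.0176
```

Emit:
servo_tool(targets=[[[0, 0, 0], 0.8]])

```text
clock: 24.68
position: [0.5485, -0.0375, 0.066]
tool_rot: [-3.141, -0.0, -0.996]
force: [-0.3, 3.5, 0.8]
grip_width: 0.0172
```

```bash
python3 ob.py
```

```text
24.68 Mz 0.023 F [-0.3  3.5  0.8] z 0.0660 yaw -57.1 w 0.0172 q7 -2.26
```

Emit:
servo_tool(targets=[[[0, 0, 0.006], 0], [[0, 0, 0], 0]])

```text
clock: 24.92
position: [0.5485, -0.0375, 0.0659]
tool_rot: [-3.141, -0.0, -0.993]
force: [0.8, 4.0, 5.8]
grip_width: 0.0177
```

```bash
python3 ob.py
```

```text
24.93 Mz 0.018 F [0.8 4.  5.8] z 0.0659 yaw -56.9 w 0.0177 q7 -2.25
```

Averaging my samples, Mz is about 0.036 when Fz > 3.5 N and about 0 below. So pushes above about 3.5 N did drag the shaft, and only the light stretches (about 120° in all) counted as search. I'll go on clockwise with under 3 N and re-grip when joint 7 nears its limit.

Emit:
servo_tool(targets=[[[0, 0, -0.006], 0], [[0, 0, 0], 0.7]])

```text
clock: 25.18
position: [0.5485, -0.0375, 0.0661]
tool_rot: [-3.14, 0.0, -1.056]
force: [2.4, 4.3, 0.7]
grip_width: 0.0175
```

Emit:
servo_tool(targets=[[[0, 0, 0.001], 0.7]])

```text
clock: 25.3
position: [0.5485, -0.0375, 0.066]
tool_rot: [-3.14, 0.0, -1.118]
force: [2.1, 5.1, 2.2]
grip_width: 0.0179
```

Emit:
servo_tool(targets=[[[0, 0, 0.001], 0.7]])

```text
clock: 25.42
position: [0.5485, -0.0375, 0.066]
tool_rot: [-3.14, 0.0, -1.179]
force: [2.2, 5.6, 1.9]
grip_width: 0.0174
```

Emit:
servo_tool(targets=[[[0, 0, 0], 0.7]])

```text
clock: 25.55
position: [0.5486, -0.0375, 0.066]
tool_rot: [-3.14, 0.0, -1.24]
force: [2.4, 4.1, 2.3]
grip_width: 0.0177
```

```bash
python3 ob.py
```

```text
25.55 Mz 0.038 F [2.4 4.1 2.3] z 0.0660 yaw -71.1 w 0.0177 q7 -2.43
```

Emit:
servo_tool(targets=[[[0, 0, 0], 0], [[0, 0, 0], 0], [[0, 0, 0], 0]], gripper=0.1, newtons=30)

```text
clock: 25.92
position: [0.5478, -0.0383, 0.0658]
tool_rot: [3.141, -0.0, -1.24]
force: [0.1, -0.5, 0.6]
grip_width: 0.0467
```

```bash
python3 ob.py; python3 -c "
from workcell import bot
from h import *
delta(bot,[.5487,-.0381,.066],45)
c=bot.get_calibration('wrist');im=bot.grab_frame('wrist')
print(proj(c,[.5487,-.0381,.0785]))
cv2.imwrite('pics/w9.png',im)"
```

```text
25.93 Mz -0.037 F [ 0.1 -0.5  0.6] z 0.0658 yaw -71.1 w 0.0467 q7 -2.43
clk 25.93 pos [ 0.5478 -0.0383  0.0658] rot [179.98  -0.   -71.06] F [ 0.1  -0.53  0.56] M [ 0.001 -0.037 -0.037] w 0.0467 q7 -2.43
shift units [ 0.002 -0.018 -0.004] turn units -23.21
[317.49309828 334.44118001]
```

View pics/w9.png

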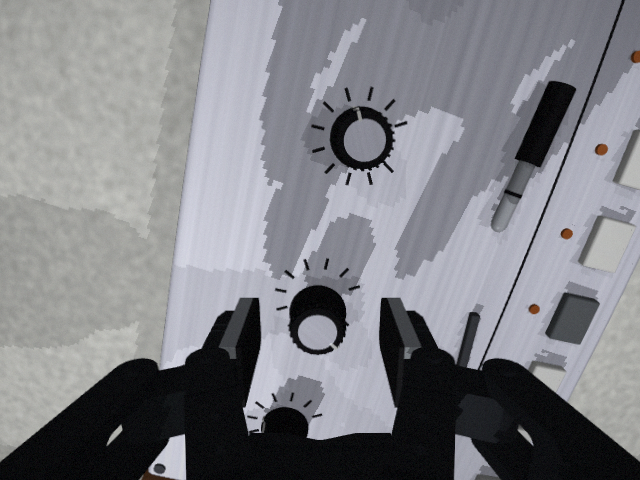

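The cap is at (319,333), nearly centred between the pads. I'll rotate back counter-clockwise with the fingers open, then re-grip.

Emit:
servo_tool(targets=[[[0, -0.01, 0], -1], [[0, 0, 0], -1], [[0, 0, 0], -1], [[0, 0, 0], -1], [[0, 0, 0], -1], [[0, 0, 0], -1], [[0, 0, 0], -1], [[0, 0, 0], -1], [[0, 0, 0], -1], [[0, 0, 0], -1], [[0, 0, 0], -1], [[0, 0, 0], -1]])

```text
clock: 27.48
position: [0.5484, -0.038, 0.0659]
tool_rot: [3.141, 0.0, -0.191]
force: [0.3, 0.0, -0.1]
grip_width: 0.0467
```

Emit:
servo_tool(targets=[[[0, 0, 0], -1], [[0, 0, 0], -1], [[0, 0, 0], -1], [[0, 0, 0], -1], [[0, 0, 0], -1], [[0, 0, 0], -1], [[0, 0, 0], -1], [[0, 0, 0], -1], [[0, 0, 0], -1], [[0, 0, 0], -1], [[0, 0, 0], -1], [[0, 0, 0], -1]])

```text
clock: 28.98
position: [0.5484, -0.0381, 0.0659]
tool_rot: [3.141, 0.0, 0.857]
force: [0.7, 0.3, 0.3]
grip_width: 0.0473
```

```bash
python3 -c "
from workcell import bot
from h import *
delta(bot,[.5486,-.0381,.066],45)
c=bot.get_calibration('wrist');im=bot.grab_frame('wrist')
print(proj(c,[.5486,-.0381,.0785]))
cv2.imwrite('pics/w10.png',cv2.resize(im[250:380,220:420],None,fx=4,fy=4,interpolation=cv2.INTER_CUBIC))"
```

```text
clk 28.98 pos [ 0.5484 -0.0381  0.0659] rot [1.7999e+02 1.0000e-02 4.9080e+01] F [0.71 0.27 0.28] M [ 0.018  0.038 -0.026] w 0.0473 q7 -0.90
shift units [ 0.002  0.003 -0.002] turn units 0.82
[317.23770668 330.57191621]
```

View pics/w10.png

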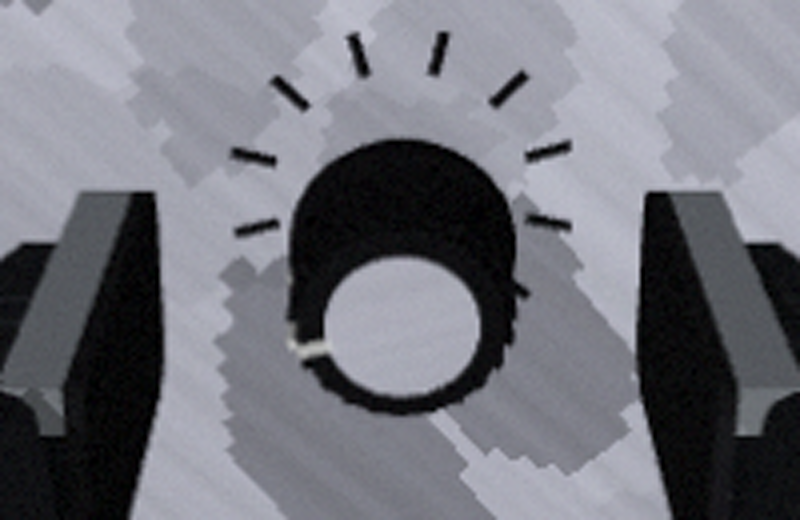

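The knob is centred. I'll lift 0.6 mm before closing so the pads' forward swing doesn't over-push.

Emit:
servo_tool(targets=[[[0, 0, -0.012], 0], [[0, 0, 0], 0], [[0, 0, 0], 0], [[0, 0, 0], 0], [[0, 0, 0], 0]], gripper=-1, newtons=30)

```text
clock: 29.65
position: [0.5486, -0.0381, 0.0666]
tool_rot: [3.141, -0.0, 0.853]
force: [1.1, -2.5, 3.7]
grip_width: 0.0181
```

```bash
python3 ob.py
```

```text
29.65 Mz 0.044 F [ 1.1 -2.5  3.7] z 0.0666 yaw 48.9 w 0.0181 q7 -0.90
```

Emit:
servo_tool(targets=[[[0, 0, -0.003], 0.5], [[0, 0, 0], 0.7]])

```text
clock: 29.9
position: [0.5486, -0.038, 0.0667]
tool_rot: [3.141, -0.0, 0.745]
force: [1.6, -2.6, 2.7]
grip_width: 0.0184
```

Emit:
servo_tool(targets=[[[0, 0, 0], 0.7]])

```text
clock: 30.02
position: [0.5486, -0.038, 0.0667]
tool_rot: [3.141, -0.0, 0.683]
force: [1.5, -4.6, 2.3]
grip_width: 0.0183
```

Emit:
servo_tool(targets=[[[0, 0, 0], 0.7]])

```text
clock: 30.15
position: [0.5485, -0.038, 0.0667]
tool_rot: [3.141, -0.0, 0.622]
force: [1.7, -4.0, 2.4]
grip_width: 0.0188
```

Emit:
servo_tool(targets=[[[0, 0, 0], 0.7]])

```text
clock: 30.28
position: [0.5486, -0.038, 0.0667]
tool_rot: [3.141, -0.0, 0.561]
force: [1.5, -4.1, 1.7]
grip_width: 0.018
```

Emit:
servo_tool(targets=[[[0, 0, 0], 0.7]])

```text
clock: 30.4
position: [0.5485, -0.038, 0.0666]
tool_rot: [3.141, -0.0, 0.5]
force: [1.7, -4.2, 2.8]
grip_width: 0.0183
```

```bash
python3 ob.py
```

```text
30.40 Mz 0.035 F [ 1.7 -4.2  2.8] z 0.0666 yaw 28.7 w 0.0183 q7 -1.16
```

Emit:
servo_tool(targets=[[[-0.001, 0.01, 0], 0.7]])

```text
clock: 30.52
position: [0.5486, -0.0381, 0.0666]
tool_rot: [-3.141, 0.0, 0.439]
force: [-1.1, -0.4, 3.2]
grip_width: 0.0184
```

Emit:
servo_tool(targets=[[[0, 0, 0], 0.7]])

```text
clock: 30.65
position: [0.5486, -0.038, 0.0666]
tool_rot: [-3.141, 0.0, 0.378]
force: [-0.4, -1.7, 4.0]
grip_width: 0.0178
```

Emit:
servo_tool(targets=[[[0, 0, 0], 0.7]])

```text
clock: 30.78
position: [0.5485, -0.038, 0.0666]
tool_rot: [-3.141, 0.0, 0.317]
force: [-0.1, -1.3, 3.7]
grip_width: 0.0187
```

Emit:
servo_tool(targets=[[[0, 0, 0], 0.7]])

```text
clock: 30.9
position: [0.5486, -0.038, 0.0666]
tool_rot: [-3.141, 0.0, 0.256]
force: [0.2, -1.0, 3.4]
grip_width: 0.0186
```

```bash
python3 ob.py
```

```text
30.90 Mz 0.021 F [ 0.2 -1.   3.4] z 0.0666 yaw 14.7 w 0.0186 q7 -1.34
```

Emit:
servo_tool(targets=[[[0, 0, 0], 0.7]])

```text
clock: 31.02
position: [0.5486, -0.038, 0.0666]
tool_rot: [-3.141, 0.0, 0.195]
force: [-0.3, -1.4, 3.2]
grip_width: 0.0185
```

Emit:
servo_tool(targets=[[[0, 0, 0], 0.7]])

```text
clock: 31.15
position: [0.5486, -0.038, 0.0666]
tool_rot: [-3.141, 0.0, 0.134]
force: [-0.5, -2.2, 3.4]
grip_width: 0.018
```

Emit:
servo_tool(targets=[[[0, 0, 0], 0.7]])

```text
clock: 31.28
position: [0.5485, -0.0379, 0.0666]
tool_rot: [-3.141, 0.0, 0.073]
force: [-0.6, -1.6, 4.7]
grip_width: 0.0185
```

```bash
python3 ob.py
```

```text
31.27 Mz -0.008 F [-0.6 -1.6  4.7] z 0.0666 yaw 4.2 w 0.0185 q7 -1.48
```

Mz is too noisy to settle this. Joint 7's own torque should be a cleaner measure of the turning resistance.

```bash
sed -i '$a print("tau7 %.4f"%o["joint_efforts"][6],"tau",o["joint_efforts"].round(3)[3:], "M",o["moment"].round(3))' ob.py; python3 ob.py
```

```text
31.27 Mz -0.008 F [-0.6 -1.6  4.7] z 0.0666 yaw 4.2 w 0.0185 q7 -1.48
tau7 1.1694 tau [-23.123   0.285  -0.058   1.169] M [-0.214 -0.016 -0.008]
```

Emit:
servo_tool(targets=[[[0, 0, 0], 0.5], [[0, 0, 0], 0.5]])

```text
clock: 31.52
position: [0.5486, -0.038, 0.0666]
tool_rot: [-3.141, 0.0, -0.013]
force: [-1.6, 0.4, 3.9]
grip_width: 0.0187
```

```bash
python3 ob.py
```

```text
31.52 Mz -0.002 F [-1.6  0.4  3.9] z 0.0666 yaw -0.7 w 0.0187 q7 -1.54
tau7 0.8061 tau [-23.209   0.437  -0.221   0.806] M [ 0.142  0.173 -0.002]
```

Emit:
servo_tool(targets=[[[0, 0, -0.005], 0.5], [[0, 0, 0], 0.5]])

```text
clock: 31.78
position: [0.5486, -0.038, 0.0668]
tool_rot: [-3.141, 0.0, -0.1]
force: [-0.1, 2.2, 1.3]
grip_width: 0.0181
```

```bash
python3 ob.py
```

```text
31.77 Mz -0.061 F [-0.1  2.2  1.3] z 0.0668 yaw -5.8 w 0.0181 q7 -1.60
tau7 0.8386 tau [-23.5     0.763  -0.035   0.839] M [ 0.514 -0.062 -0.061]
```

Emit:
servo_tool(targets=[[[0, 0, -0.002], 0.5], [[0, 0, 0], 0.5]])

```text
clock: 32.02
position: [0.5485, -0.038, 0.0669]
tool_rot: [-3.141, 0.0, -0.188]
force: [-0.4, 4.2, -0.6]
grip_width: 0.0184
```

```bash
python3 ob.py
```

```text
32.02 Mz -0.013 F [-0.4  4.2 -0.6] z 0.0669 yaw -10.8 w 0.0184 q7 -1.67
tau7 0.8376 tau [-23.644   1.053  -0.189   0.838] M [ 0.841  0.071 -0.013]
```

Emit:
servo_tool(targets=[[[0, 0, 0.005], 0.5], [[0, 0, 0], 0.5]])

```text
clock: 32.28
position: [0.5486, -0.038, 0.0667]
tool_rot: [-3.141, 0.0, -0.275]
force: [-1.1, 5.6, 0.2]
grip_width: 0.0183
```

```bash
python3 ob.py
```

```text
32.27 Mz 0.025 F [-1.1  5.6  0.2] z 0.0667 yaw -15.8 w 0.0183 q7 -1.73
tau7 0.8316 tau [-23.621   1.258  -0.482   0.832] M [1.163 0.183 0.025]
```

Emit:
servo_tool(targets=[[[0, 0, 0.01], 0.5], [[0, 0, 0], 0.5]])

```text
clock: 32.52
position: [0.5486, -0.038, 0.0665]
tool_rot: [-3.141, 0.0, -0.362]
force: [-2.4, 5.7, 6.7]
grip_width: 0.0182
```

```bash
python3 ob.py
```

```text
32.52 Mz -0.014 F [-2.4  5.7  6.7] z 0.0665 yaw -20.8 w 0.0182 q7 -1.79
tau7 0.8326 tau [-23.305   1.259  -1.123   0.833] M [ 1.238  0.58  -0.014]
```

Emit:
servo_tool(targets=[[[0, 0, -0.01], 0.5], [[0, 0, 0], 0.5]])

```text
clock: 32.78
position: [0.5486, -0.038, 0.0668]
tool_rot: [-3.141, 0.0, -0.45]
force: [-1.3, 4.5, 0.9]
grip_width: 0.0182
```

```bash
python3 ob.py
```

```text
32.77 Mz -0.024 F [-1.3  4.5  0.9] z 0.0668 yaw -25.8 w 0.0182 q7 -1.86
tau7 0.8300 tau [-23.435   1.276  -0.431   0.83 ] M [ 1.15   0.092 -0.024]
```

Turning resistance rose by about 0.03 near yaw −5°, which may be the flat engaging. I'll probe downwards here.

Emit:
servo_tool(targets=[[[0, 0, 0.01], 0], [[0, 0, 0], 0]])

```text
clock: 33.02
position: [0.5486, -0.038, 0.0665]
tool_rot: [-3.141, 0.0, -0.448]
force: [-2.9, 5.9, 7.3]
grip_width: 0.0187
```

Emit:
servo_tool(targets=[[[0, 0, 0.01], 0], [[0, 0, 0], 0]])

```text
clock: 33.28
position: [0.5486, -0.038, 0.0663]
tool_rot: [-3.141, 0.0, -0.448]
force: [-4.5, 6.6, 13.0]
grip_width: 0.0183
```

```bash
python3 ob.py
```

```text
33.27 Mz 0.005 F [-4.5  6.6 13. ] z 0.0663 yaw -25.7 w 0.0183 q7 -1.86
tau7 0.0056 tau [-2.2957e+01  9.3600e-01 -1.7450e+00  6.0000e-03] M [1.351 0.963 0.005]
```

Emit:
servo_tool(targets=[[[0, 0, 0], -0.5], [[0, 0, 0], -0.5]])

```text
clock: 33.52
position: [0.5487, -0.038, 0.0663]
tool_rot: [-3.141, 0.0, -0.359]
force: [-4.3, 5.1, 14.0]
grip_width: 0.0185
```

```bash
python3 ob.py
```

```text
33.52 Mz -0.020 F [-4.3  5.1 14. ] z 0.0663 yaw -20.6 w 0.0185 q7 -1.79
tau7 -0.8197 tau [-23.107   0.599  -1.691  -0.82 ] M [ 1.301  0.987 -0.02 ]
```

Emit:
servo_tool(targets=[[[0, 0, -0.021], -0.5], [[0, 0, 0], -0.5]])

```text
clock: 33.78
position: [0.5486, -0.038, 0.0668]
tool_rot: [-3.141, 0.0, -0.272]
force: [-0.6, 6.0, 0.2]
grip_width: 0.0187
```

```bash
python3 ob.py
```

```text
33.77 Mz 0.070 F [-0.6  6.   0.2] z 0.0668 yaw -15.6 w 0.0187 q7 -1.73
tau7 -0.8434 tau [-23.748   0.578  -0.315  -0.843] M [1.157 0.106 0.07 ]
```

Emit:
servo_tool(targets=[[[0, 0, -0.005], -0.5], [[0, 0, 0], -0.5]])

```text
clock: 34.02
position: [0.5485, -0.038, 0.067]
tool_rot: [-3.141, 0.0, -0.185]
force: [-0.7, 4.6, -0.8]
grip_width: 0.0183
```

```bash
python3 ob.py
```

```text
34.02 Mz 0.022 F [-0.7  4.6 -0.8] z 0.0670 yaw -10.6 w 0.0183 q7 -1.67
tau7 -0.8405 tau [-23.778   0.574  -0.306  -0.841] M [1.153 0.118 0.022]
```

Joint 7's torque shows no load dependence, so the knob is slipping on the shaft at a light push. The heavier passes may have moved the shaft, so I'll keep searching clockwise with a light push.

Emit:
servo_tool(targets=[[[0, 0, 0.008], 0.9], [[0, 0, 0], 0.9], [[0, 0, 0], 0.9], [[0, 0, 0], 0]])

```text
clock: 34.52
position: [0.5486, -0.038, 0.0667]
tool_rot: [-3.142, 0.0, -0.422]
force: [-1.4, 4.4, 3.3]
grip_width: 0.0184
```

```bash
python3 ob.py
```

```text
34.52 Mz 0.010 F [-1.4  4.4  3.3] z 0.0667 yaw -24.2 w 0.0184 q7 -1.84
tau7 -0.9937 tau [-23.316   0.523  -0.633  -0.994] M [1.231 0.295 0.01 ]
```

Emit:
servo_tool(targets=[[[-0.006, -0.008, 0], 0.7], [[0, 0, 0], 0.7]])

```text
clock: 34.78
position: [0.5486, -0.0379, 0.0667]
tool_rot: [-3.141, -0.0, -0.545]
force: [-0.2, 3.3, 1.0]
grip_width: 0.0183
```

Emit:
servo_tool(targets=[[[0, 0, 0], 0.7]])

```text
clock: 34.9
position: [0.5486, -0.0379, 0.0667]
tool_rot: [-3.142, -0.0, -0.606]
force: [-0.2, 3.2, 1.2]
grip_width: 0.0182
```

Emit:
servo_tool(targets=[[[0, 0, 0], 0.7]])

```text
clock: 35.02
position: [0.5486, -0.0379, 0.0667]
tool_rot: [-3.142, -0.0, -0.667]
force: [-0.2, 3.4, 1.3]
grip_width: 0.0183
```

Emit:
servo_tool(targets=[[[0, 0, 0], 0.7]])

```text
clock: 35.15
position: [0.5486, -0.0378, 0.0667]
tool_rot: [-3.141, -0.0, -0.728]
force: [-0.2, 3.8, 0.6]
grip_width: 0.0184
```

Emit:
servo_tool(targets=[[[0, 0, 0], 0.7]])

```text
clock: 35.28
position: [0.5486, -0.0378, 0.0667]
tool_rot: [-3.141, -0.0, -0.789]
force: [0.1, 3.2, 0.8]
grip_width: 0.0182
```

Emit:
servo_tool(targets=[[[0, 0, 0], 0.7]])

```text
clock: 35.4
position: [0.5486, -0.0379, 0.0667]
tool_rot: [-3.141, -0.0, -0.85]
force: [0.5, 2.9, 1.5]
grip_width: 0.0187
```

Emit:
servo_tool(targets=[[[0, 0, 0], 0.7]])

```text
clock: 35.52
position: [0.5487, -0.0378, 0.0667]
tool_rot: [-3.141, -0.0, -0.911]
force: [-0.7, 3.0, 0.4]
grip_width: 0.0181
```

Emit:
servo_tool(targets=[[[0, 0, 0], 0.7]])

```text
clock: 35.65
position: [0.5487, -0.0378, 0.0668]
tool_rot: [-3.141, -0.0, -0.973]
force: [-0.3, 3.4, 0.4]
grip_width: 0.0185
```

Emit:
servo_tool(targets=[[[0, 0, 0], 0.7]])

```text
clock: 35.78
position: [0.5487, -0.0378, 0.0667]
tool_rot: [-3.141, -0.0, -1.034]
force: [-0.2, 4.0, 0.9]
grip_width: 0.0184
```

```bash
python3 ob.py
```

```text
35.77 Mz 0.010 F [-0.2  4.   0.9] z 0.0667 yaw -59.2 w 0.0184 q7 -2.28
tau7 1.1659 tau [-22.113   1.121  -0.378   1.166] M [ 0.804 -0.081  0.01 ]
```

Fz is low, about 0.5–1 N. I'll probe downwards.

Emit:
servo_tool(targets=[[[0, 0, 0.008], 0], [[0, 0, 0], 0]])

```text
clock: 36.02
position: [0.5487, -0.0378, 0.0665]
tool_rot: [-3.141, -0.0, -1.03]
force: [-1.6, 3.0, 7.1]
grip_width: 0.0183
```

```bash
python3 ob.py
```

```text
36.02 Mz -0.026 F [-1.6  3.   7.1] z 0.0665 yaw -59.0 w 0.0183 q7 -2.28
tau7 -0.0250 tau [-21.704   0.587  -0.761  -0.025] M [ 0.814  0.278 -0.026]
```

Still resting. I'll open, turn back at the same rate to get joint 7's free-turning torque as a reference, and regain range.

Emit:
servo_tool(targets=[[[0, 0, -0.008], 0], [[0, 0, 0], 0], [[0, 0, 0], 0]], gripper=0.1)

```text
clock: 36.4
position: [0.5484, -0.038, 0.0666]
tool_rot: [3.141, -0.0, -1.031]
force: [-0.4, 0.5, -0.3]
grip_width: 0.047
```

Emit:
servo_tool(targets=[[[0, 0, 0], -0.7], [[0, 0, 0], -0.7], [[0, 0, 0], -0.7], [[0, 0, 0], -0.7]])

```text
clock: 36.9
position: [0.5485, -0.038, 0.0666]
tool_rot: [3.141, -0.0, -0.785]
force: [-0.7, 0.6, 0.4]
grip_width: 0.047
```

```bash
python3 ob.py; python3 -c "
from workcell import bot
from h import *
im=bot.grab_frame('wrist')
cv2.imwrite('pics/w11.png',cv2.resize(im[250:380,220:420],None,fx=4,fy=4,interpolation=cv2.INTER_CUBIC))"
```

```text
36.90 Mz 0.010 F [-0.7  0.6  0.4] z 0.0666 yaw -45.0 w 0.0470 q7 -2.10
tau7 -1.1695 tau [-22.886  -0.475   0.052  -1.169] M [0.004 0.01  0.01 ]
```

View pics/w11.png

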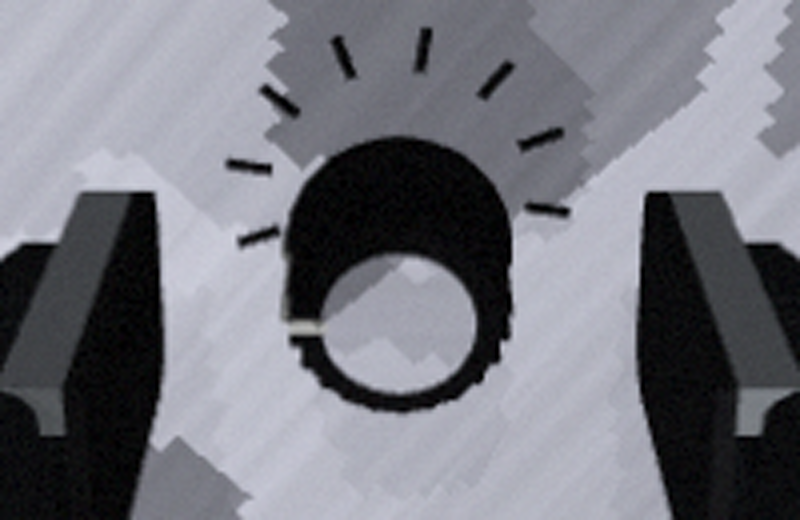

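The free torque (1.17) equals the gripped torque, so the shaft isn't measurably dragged by a light push. A light sweep may simply slip past the flat, though, and a heavy one may drag the shaft. A safer search is to turn about 10° nearly unloaded, stop, then press statically and read the force. From here there is about 300° of counter-clockwise range without re-gripping.

Emit:
servo_tool(targets=[[[0, 0, 0], 0], [[0, 0, 0], 0], [[0, 0, 0], 0], [[0, 0, -0.004], 0]], gripper=-1, newtons=30)

```text
clock: 37.45
position: [0.5486, -0.0378, 0.0668]
tool_rot: [3.142, -0.0, -0.788]
force: [0.9, 0.6, -0.5]
grip_width: 0.0179
```

Emit:
servo_tool(targets=[[[0, 0, 0], -1], [[0, 0, 0], -1], [[0, 0, 0.012], 0]])

```text
clock: 37.83
position: [0.5486, -0.0379, 0.0664]
tool_rot: [-3.141, 0.0, -0.614]
force: [-1.9, 0.3, 10.4]
grip_width: 0.0179
```

Emit:
servo_tool(targets=[[[0, 0, -0.012], -1], [[0, 0, 0], -1], [[0, 0, 0.012], 0]])

```text
clock: 38.2
position: [0.5486, -0.0379, 0.0664]
tool_rot: [-3.141, -0.0, -0.441]
force: [-2.0, 0.6, 10.7]
grip_width: 0.0182
```

Emit:
servo_tool(targets=[[[0, 0, -0.012], -1], [[0, 0, 0], -1], [[0, 0, 0.012], 0]])

```text
clock: 38.58
position: [0.5486, -0.0379, 0.0664]
tool_rot: [-3.141, -0.0, -0.267]
force: [-0.8, -0.1, 11.0]
grip_width: 0.0181
```

Emit:
servo_tool(targets=[[[0, 0, -0.012], -1], [[0, 0, 0], -1], [[0, 0, 0.012], 0]])

```text
clock: 38.95
position: [0.5486, -0.038, 0.0664]
tool_rot: [-3.141, -0.0, -0.094]
force: [-2.6, -0.5, 12.4]
grip_width: 0.018
```

Emit:
servo_tool(targets=[[[0, 0, -0.012], -1], [[0, 0, 0], -1], [[0, 0, 0.012], 0]])

```text
clock: 39.33
position: [0.5486, -0.038, 0.0664]
tool_rot: [-3.141, -0.0, 0.08]
force: [-2.2, -0.9, 12.5]
grip_width: 0.0186
```

Emit:
servo_tool(targets=[[[0, 0, -0.012], -1], [[0, 0, 0], -1], [[0, 0, 0.012], 0]])

```text
clock: 39.7
position: [0.5486, -0.038, 0.0664]
tool_rot: [-3.141, -0.0, 0.254]
force: [-2.1, -0.9, 12.4]
grip_width: 0.0181
```

Emit:
servo_tool(targets=[[[0, 0, -0.012], -1], [[0, 0, 0], -1], [[0, 0, 0.012], 0]])

```text
clock: 40.08
position: [0.5486, -0.038, 0.0664]
tool_rot: [-3.142, -0.0, 0.429]
force: [-1.2, -0.7, 12.3]
grip_width: 0.0184
```

Emit:
servo_tool(targets=[[[0, 0, -0.012], -1], [[0, 0, 0], -1], [[0, 0, 0.012], 0]])

```text
clock: 40.45
position: [0.5486, -0.0381, 0.0664]
tool_rot: [3.142, -0.0, 0.603]
force: [-1.2, -2.4, 11.8]
grip_width: 0.0182
```

Emit:
servo_tool(targets=[[[0, 0, -0.012], -1], [[0, 0, 0], -1], [[0, 0, 0.012], 0]])

```text
clock: 40.83
position: [0.5486, -0.0381, 0.0663]
tool_rot: [3.141, -0.0, 0.777]
force: [-0.3, -3.9, 10.6]
grip_width: 0.0184
```

Emit:
servo_tool(targets=[[[0, 0, -0.014], -1], [[0, 0, 0], -1]])

```text
clock: 41.08
position: [0.5486, -0.0381, 0.0668]
tool_rot: [3.141, 0.0, 0.954]
force: [2.3, -3.4, -0.2]
grip_width: 0.0184
```

Emit:
servo_tool(targets=[[[0, 0, 0.012], 0]])

```text
clock: 41.2
position: [0.5487, -0.0381, 0.0664]
tool_rot: [3.141, -0.0, 0.952]
force: [-0.0, -4.6, 10.0]
grip_width: 0.0186
```

Emit:
servo_tool(targets=[[[0, 0, -0.012], -1], [[0, 0, 0], -1], [[0, 0, 0.012], 0]])

```text
clock: 41.58
position: [0.5487, -0.0381, 0.0664]
tool_rot: [3.141, -0.0, 1.127]
force: [1.0, -4.7, 9.5]
grip_width: 0.0182
```

Emit:
servo_tool(targets=[[[0, 0, -0.012], -1], [[0, 0, 0], -1], [[0, 0, 0.012], 0]])

```text
clock: 41.95
position: [0.5487, -0.0381, 0.0664]
tool_rot: [3.141, -0.0, 1.301]
force: [1.5, -4.4, 10.3]
grip_width: 0.0184
```

Emit:
servo_tool(targets=[[[0, 0, -0.012], -1], [[0, 0, 0], -1], [[0, 0, 0.012], 0]])

```text
clock: 42.32
position: [0.5487, -0.0381, 0.0664]
tool_rot: [3.141, 0.0, 1.476]
force: [0.6, -5.0, 10.5]
grip_width: 0.0182
```

Emit:
servo_tool(targets=[[[0, 0, -0.012], -1], [[0, 0, 0], -1], [[0, 0, 0.012], 0]])

```text
clock: 42.7
position: [0.5488, -0.0381, 0.0664]
tool_rot: [3.141, 0.0, 1.65]
force: [1.0, -4.4, 11.7]
grip_width: 0.0186
```

Emit:
servo_tool(targets=[[[-0.008, 0, -0.012], -1], [[0, 0, 0], -1], [[0, 0, 0.012], 0]])

```text
clock: 43.08
position: [0.5488, -0.0381, 0.0664]
tool_rot: [3.141, -0.0, 1.825]
force: [1.5, -3.1, 10.9]
grip_width: 0.0184
```

Emit:
servo_tool(targets=[[[0, 0, -0.012], -1], [[0, 0, 0], -1], [[0, 0, 0.012], 0]])

```text
clock: 43.45
position: [0.5489, -0.0381, 0.0664]
tool_rot: [3.141, -0.0, 2.0]
force: [1.9, -3.2, 10.7]
grip_width: 0.0185
```

Emit:
servo_tool(targets=[[[0, 0, -0.012], -1], [[0, 0, 0], -1], [[0, 0, 0.012], 0]])

```text
clock: 43.82
position: [0.5489, -0.0381, 0.0665]
tool_rot: [3.141, -0.0, 2.174]
force: [2.4, -2.6, 11.4]
grip_width: 0.0181
```

Emit:
servo_tool(targets=[[[0, 0, -0.012], -1], [[0, 0, 0], -1], [[0, 0, 0.012], 0]])

```text
clock: 44.2
position: [0.5489, -0.0381, 0.0664]
tool_rot: [3.141, -0.0, 2.349]
force: [2.7, -3.2, 10.6]
grip_width: 0.0181
```

Emit:
servo_tool(targets=[[[0, 0, -0.012], -1], [[0, 0, 0], -1], [[0, 0, 0.012], 0]])

```text
clock: 44.58
position: [0.5489, -0.038, 0.0664]
tool_rot: [3.141, 0.0, 2.524]
force: [2.2, -2.0, 12.1]
grip_width: 0.0186
```

Emit:
servo_tool(targets=[[[0, 0, -0.012], -1], [[0, 0, 0], -1], [[0, 0, 0.012], 0]])

```text
clock: 44.95
position: [0.5489, -0.038, 0.0664]
tool_rot: [3.141, 0.0, 2.698]
force: [3.0, -2.4, 10.1]
grip_width: 0.0185
```

```bash
python3 ob.py
```

```text
44.95 Mz 0.051 F [ 3.  -2.4 10.1] z 0.0664 yaw 154.6 w 0.0185 q7 0.55
tau7 1.0928 tau [-19.226  -0.594   0.522   1.093] M [-0.584 -0.688  0.051]
```

Emit:
servo_tool(targets=[[[0, 0, -0.012], -0.9], [[0, 0, 0], -0.9], [[0, 0, 0.012], 0]])

```text
clock: 45.32
position: [0.549, -0.038, 0.0664]
tool_rot: [3.141, 0.0, 2.855]
force: [3.0, -1.9, 11.6]
grip_width: 0.0183
```

Emit:
servo_tool(targets=[[[0, 0, -0.012], -0.9], [[0, 0, 0], -0.9], [[0, 0, 0.012], 0]])

```text
clock: 45.7
position: [0.549, -0.0379, 0.0665]
tool_rot: [3.141, 0.0, 3.012]
force: [3.3, -2.6, 10.7]
grip_width: 0.0182
```

Emit:
servo_tool(targets=[[[0, 0, -0.012], -0.9], [[0, 0, 0], -0.9], [[0, 0, 0.012], 0]])

```text
clock: 46.08
position: [0.549, -0.0379, 0.0664]
tool_rot: [3.141, 0.0, -3.114]
force: [3.3, -1.2, 11.3]
grip_width: 0.0183
```

Emit:
servo_tool(targets=[[[0, 0, -0.012], -0.9], [[0, 0, 0], -0.9], [[0, 0, 0.012], 0]])

```text
clock: 46.45
position: [0.5489, -0.0378, 0.0664]
tool_rot: [3.141, 0.0, -2.957]
force: [3.0, -2.0, 13.3]
grip_width: 0.0187
```

```bash
python3 ob.py; python3 -c "
from workcell import bot
from h import *
im=bot.grab_frame('wrist')
cv2.imwrite('pics/w12.png',cv2.resize(im[250:380,220:420],None,fx=4,fy=4,interpolation=cv2.INTER_CUBIC))"
```

```text
46.45 Mz -0.043 F [ 3.  -2.  13.3] z 0.0664 yaw -169.4 w 0.0187 q7 1.08
tau7 1.0181 tau [-18.304  -0.71    0.474   1.018] M [-0.53  -0.691 -0.043]
```

View pics/w12.png

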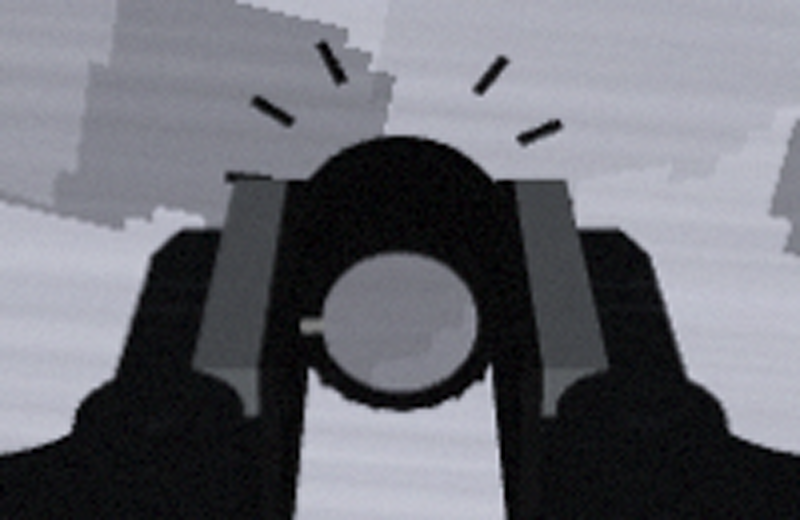

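The knob is still tracking and still perched. Carrying on with the probes over the remaining part of the stated range.

Emit:
servo_tool(targets=[[[0, 0, -0.013], -0.9], [[0, 0, 0], -0.9], [[0, 0, 0.012], 0]])

```text
clock: 46.88
position: [0.5489, -0.0378, 0.0664]
tool_rot: [3.141, 0.0, -2.8]
force: [3.9, -1.8, 11.4]
grip_width: 0.0183
```

Emit:
servo_tool(targets=[[[0, 0, -0.012], -0.9], [[0, 0, 0], -0.9], [[0, 0, 0.012], 0]])

```text
clock: 47.25
position: [0.5489, -0.0378, 0.0664]
tool_rot: [3.141, 0.0, -2.642]
force: [3.6, -2.2, 9.5]
grip_width: 0.0186
```

Emit:
servo_tool(targets=[[[0, 0, -0.012], -0.9], [[0, 0, 0], -0.9], [[0, 0, 0.012], 0]])

```text
clock: 47.62
position: [0.5489, -0.0378, 0.0664]
tool_rot: [3.141, 0.001, -2.485]
force: [3.8, -1.7, 6.8]
grip_width: 0.0185
```

Emit:
servo_tool(targets=[[[0, 0, -0.012], -0.9], [[0, 0, 0], -0.9], [[0, 0, 0.012], 0]])

```text
clock: 48.0
position: [0.5488, -0.0377, 0.0662]
tool_rot: [3.141, 0.001, -2.328]
force: [7.0, -0.4, -0.7]
grip_width: 0.0185
```

```bash
python3 ob.py
```

```text
48.00 Mz -0.006 F [ 7.  -0.4 -0.7] z 0.0662 yaw -133.4 w 0.0185 q7 1.63
tau7 1.0685 tau [-18.063  -1.244   1.596   1.068] M [-0.219 -1.557 -0.006]
```

Fz fell to −0.7 N under the push: that is the drop. I'll follow it down carefully.

Emit:
servo_tool(targets=[[[0, 0, 0.02], 0], [[0, 0, 0], 0]])

```text
clock: 48.25
position: [0.5488, -0.0377, 0.0654]
tool_rot: [3.141, 0.0, -2.329]
force: [5.1, -1.9, 5.4]
grip_width: 0.0183
```

Emit:
servo_tool(targets=[[[0, 0, 0.02], 0], [[0, 0, 0], 0]])

```text
clock: 48.5
position: [0.5489, -0.0377, 0.0647]
tool_rot: [3.142, 0.0, -2.329]
force: [2.0, -1.3, 13.5]
grip_width: 0.0182
```

Emit:
servo_tool(targets=[[[0, 0, 0], 0], [[0, 0, 0.02], 0], [[0, 0, 0], 0]], gripper=-1, newtons=70)

```text
clock: 48.88
position: [0.549, -0.0377, 0.0643]
tool_rot: [-3.141, 0.0, -2.329]
force: [-1.1, -3.0, 24.0]
grip_width: 0.0172
```

```bash
python3 ob.py; python3 -c "
from workcell import bot
from h import *
c=bot.get_calibration('wrist');im=bot.grab_frame('wrist')
for z in (.0685,.0735,.0785):print(proj(c,[.5488,-.0378,z]))
cv2.imwrite('pics/w13.png',cv2.resize(im[250:380,220:420],None,fx=4,fy=4,interpolation=cv2.INTER_CUBIC))"
```

```text
48.88 Mz -0.004 F [-1.1 -3.  24. ] z 0.0643 yaw -133.5 w 0.0172 q7 1.62
tau7 -0.0269 tau [-17.316  -0.307  -0.945  -0.027] M [-0.594  0.256 -0.004]
[322.47841924 321.47188742]
[322.56624522 328.02585747]
[322.65965774 335.00120083]
```

View pics/w13.png

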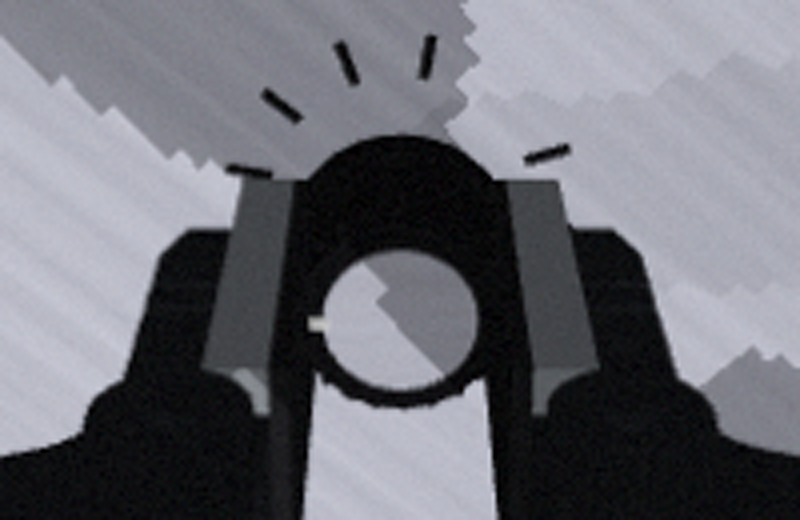

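The knob has followed the gripper down about 2 mm, and Fz includes the pads' swing from the tighter grip. Pressing on in small steps.

Emit:
servo_tool(targets=[[[0, 0, 0.01], 0], [[0, 0, 0], 0]])

```text
clock: 49.18
position: [0.549, -0.0377, 0.064]
tool_rot: [-3.141, 0.0, -2.329]
force: [-2.4, -3.2, 28.8]
grip_width: 0.017
```

Emit:
servo_tool(targets=[[[0, 0, 0], 0.5], [[0, 0, 0], 0.5]])

```text
clock: 49.42
position: [0.549, -0.0377, 0.064]
tool_rot: [-3.141, 0.0, -2.418]
force: [-3.9, -3.6, 30.4]
grip_width: 0.0167
```

```bash
python3 ob.py
```

```text
49.42 Mz 0.021 F [-3.9 -3.6 30.4] z 0.0640 yaw -138.5 w 0.0167 q7 1.54
tau7 1.0011 tau [-17.412   0.075  -1.241   1.001] M [-0.741  0.67   0.021]
```

The push is at 30 N without a click, so something about the grip is fighting the push. I'll let go, look, and press on the cap from above with closed fingers.

Emit:
servo_tool(targets=[[[0, 0, -0.03], 0], [[0, 0, 0], 0], [[0, 0, 0], 0]], gripper=-0.2)

```text
clock: 49.8
position: [0.5481, -0.038, 0.064]
tool_rot: [3.141, -0.001, -2.412]
force: [0.1, 0.8, 0.3]
grip_width: 0.034
```

```bash
python3 ob.py; python3 -c "
from workcell import bot
from h import *
c=bot.get_calibration('wrist');im=bot.grab_frame('wrist')
for z in (.0685,.0735,.0785):print(proj(c,[.5486,-.038,z]))
cv2.imwrite('pics/w14.png',cv2.resize(im[250:380,220:420],None,fx=4,fy=4,interpolation=cv2.INTER_CUBIC))"
```

```text
49.80 Mz 0.024 F [0.1 0.8 0.3] z 0.0640 yaw -138.2 w 0.0340 q7 1.55
tau7 -0.0872 tau [-2.225e+01 -3.300e-02  6.000e-03 -8.700e-02] M [-0.032  0.014  0.024]
[321.48517629 322.78621118]
[321.56146374 329.37560474]
[321.64262855 336.38894041]
```

View pics/w14.png

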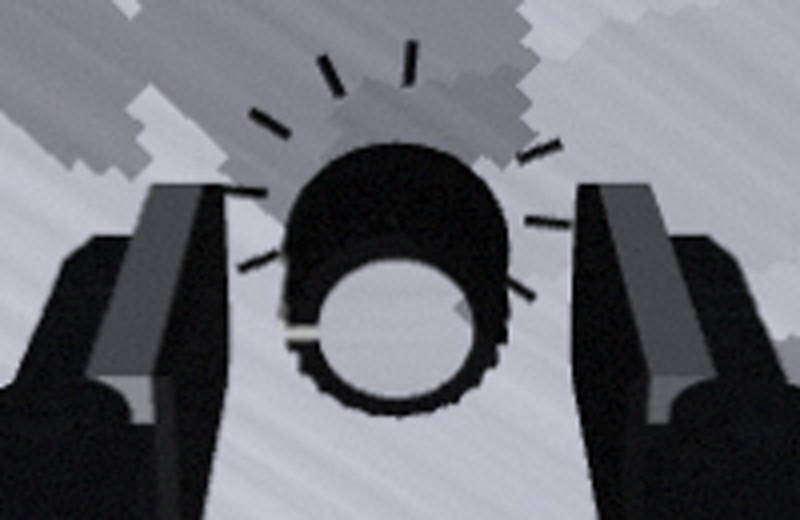

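The cap centre is at (319,332), so the top is at about 0.0756: the knob really has dropped by about 2.5–3 mm. Now I'll rise, close the fingers and press on the cap.

Emit:
servo_tool(targets=[[[0, 0, -0.3], 0], [[0, 0, -0.22], 0]])

```text
clock: 50.1
position: [0.5488, -0.0381, 0.0917]
tool_rot: [-3.141, 0.001, -2.411]
force: [0.2, 0.0, -0.4]
grip_width: 0.0344
```

Emit:
servo_tool(targets=[[[0, 0, 0], 0], [[0, 0, 0], 0], [[0, 0, 0], 0], [[0, 0, 0], 0]], gripper=-1, newtons=60)

```text
clock: 50.6
position: [0.5484, -0.0382, 0.0902]
tool_rot: [3.141, -0.0, -2.41]
force: [-0.8, -0.8, -0.6]
grip_width: -0.0001
```

```bash
python3 ob.py; python3 -c "
from workcell import bot
from h import *
delta(bot,[.5487,-.038,.0775])"
```

```text
50.60 Mz -0.011 F [-0.8 -0.8 -0.6] z 0.0902 yaw -138.1 w -0.0001 q7 1.58
tau7 -0.0032 tau [-2.4042e+01  1.9000e-02  2.0000e-03 -3.0000e-03] M [-0.028 -0.042 -0.011]
clk 50.60 pos [ 0.5484 -0.0382  0.0902] rot [ 1.7998e+02 -1.0000e-02 -1.3811e+02] F [-0.79 -0.79 -0.57] M [-0.028 -0.042 -0.011] w -0.0001 q7 1.58
shift units [-0.007 -0.001  0.253] turn units None
```

Emit:
servo_tool(targets=[[[-0.006, 0, 0.13], 0], [[0, 0, 0.12], 0], [[0, 0, 0.02], 0], [[0, 0, 0.02], 0]])

```text
clock: 51.1
position: [0.5488, -0.0379, 0.0758]
tool_rot: [3.141, 0.0, -2.41]
force: [-0.5, 0.5, 0.4]
grip_width: 0.0003
```

Emit:
servo_tool(targets=[[[0, 0, 0.02], 0], [[0, 0, 0.02], 0]])

```text
clock: 51.35
position: [0.5489, -0.0379, 0.0744]
tool_rot: [-3.141, 0.0, -2.41]
force: [-4.4, -0.1, 12.5]
grip_width: -0.0005
```

Emit:
servo_tool(targets=[[[0, 0, 0.02], 0], [[0, 0, 0.01], 0]])

```text
clock: 51.6
position: [0.5489, -0.0379, 0.073]
tool_rot: [-3.141, 0.0, -2.41]
force: [-5.1, -0.3, 12.2]
grip_width: -0.0002
```

Fz is 12 N at z = 0.073, so this is the clip's peak. Pressing through.

Emit:
servo_tool(targets=[[[0, 0, 0.02], 0], [[0, 0, 0.02], 0]])

```text
clock: 51.85
position: [0.5489, -0.038, 0.0706]
tool_rot: [-3.141, 0.0, -2.411]
force: [0.4, 0.2, 0.8]
grip_width: -0.0001
```

Emit:
servo_tool(targets=[[[0, 0, 0.02], 0], [[0, 0, 0.02], 0]])

```text
clock: 52.1
position: [0.5489, -0.0381, 0.0684]
tool_rot: [-3.141, 0.0, -2.411]
force: [-4.3, -1.3, 16.5]
grip_width: -0.0003
```

Emit:
servo_tool(targets=[[[0, 0, 0.01], 0], [[0, 0, 0], 0]])

```text
clock: 52.35
position: [0.5489, -0.038, 0.0685]
tool_rot: [-3.141, -0.0, -2.411]
force: [-4.8, -0.7, 14.5]
grip_width: 0.0001
```

The clip gave way (Fz fell to 0.8 N) and the tip met a hard stop at z = 0.0685, which is home height. Retreating to verify.

Emit:
servo_tool(targets=[[[0, 0, 0.005], 0], [[0, 0, -0.2], 0], [[0, 0, -0.6], 0], [[0, 0, -1], 0], [[0, 0, -1], 0], [[0, 0, -0.5], 0], [[-1, 0, 0], 0], [[-1, 0, 0], 0], [[-1, 0, 0], 0], [[-0.5, 0, 0], 0], [[0, 0, 0], 0], [[0, 0, 0], 0]])

```text
clock: 53.85
position: [0.6787, 0.0783, 0.2326]
tool_rot: [3.142, -0.0, -2.411]
force: [0.2, -0.8, 0.1]
grip_width: -0.0004
```

```bash
python3 ob.py; python3 - <<'E'
from workcell import bot
from h import *
s=bot.grab_frame("scene");t=bot.grab_frame("top")
cv2.imwrite("pics/s9.png",s);cv2.imwrite("pics/t9.png",t)
cv2.imwrite("pics/sz9.png",cv2.resize(s[195:300,195:385],None,fx=4,fy=4,interpolation=cv2.INTER_CUBIC))
cv2.imwrite("pics/tz9.png",cv2.resize(t[180:295,265:435],None,fx=4.6,fy=4.6,interpolation=cv2.INTER_CUBIC))
E
```

```text
53.85 Mz 0.023 F [ 0.2 -0.8  0.1] z 0.2326 yaw -138.1 w -0.0004 q7 1.63
tau7 -0.0017 tau [-3.3584e+01 -2.3000e-02 -3.7000e-02 -2.0000e-03] M [-0.009  0.011  0.023]
```

View pics/sz9.png

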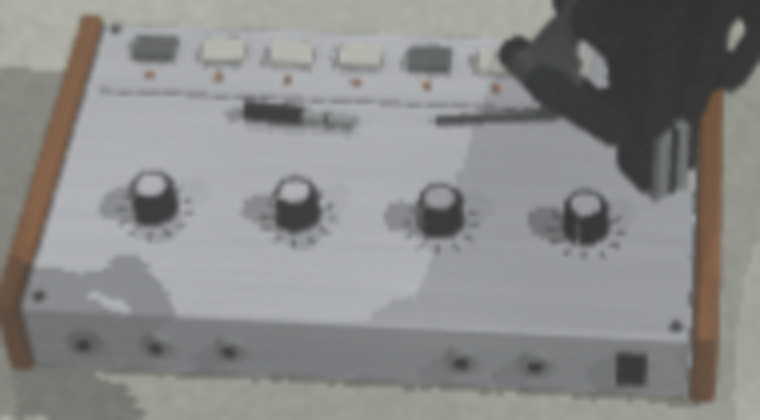

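View pics/tz9.png

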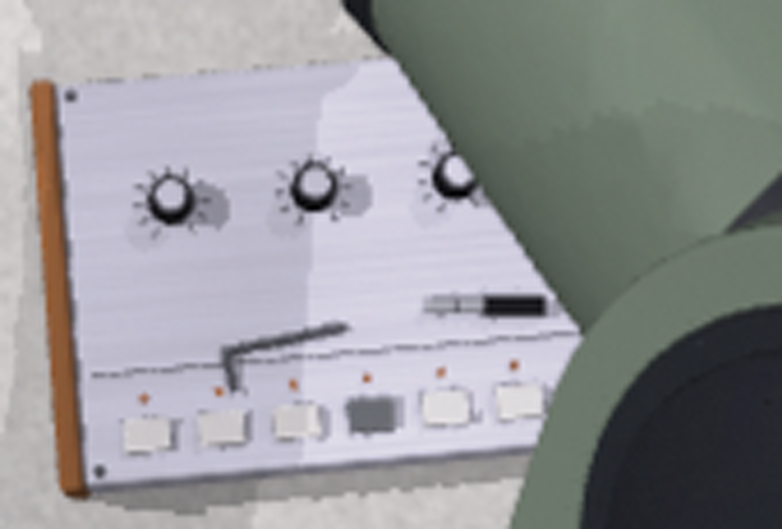

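In the scene view the loose knob's cap has moved down from (440,183) to (440,197), in line with the other three. Its shadow is now the same length as theirs. The neighbours, hex key and jack adapter sit where they did before. Handing in.

```bash
python3 - <<'E'
from workcell import bot
from h import *
cs=bot.get_calibration("scene");ct=bot.get_calibration("top")
S=lambda u,v:(195+(u+.5)/4-.5,195+(v+.5)/4-.5)
T=lambda u,v:(265+(u+.5)/4.6-.5,180+(v+.5)/4.6-.5)
print(tri(cs,S(440,197),ct,T(316,178)),tri(cs,S(588,203),ct,T(171,190)))
print(bot.job_done())
E
```

```text
(array([ 0.54916006, -0.03759142,  0.06879537]), np.float64(0.004403768970918276)) (array([0.54242974, 0.03257501, 0.06927599]), np.float64(0.005182994660107317))
the job is handed in; nothing more can be done
None
```

The loose knob (the one at machine y = +35) is now pressed fully home and level with the others. I handed the job in at about 54 s of the 64 s allowed.

**How it went**
- **Turning:** I gripped the knob and turned it clockwise about 330° in two grips, pushing lightly for most of it and up to 14 N at times. It didn't drop.
- **Drop:** I then turned it back counter-clockwise in 9–10° steps, pressing at each stop. Resistance vanished near 57° clockwise of the pointer's start, and the camera showed the top about 2.5–3 mm lower.
- **Click:** Pressing while still gripping it reached 30 N without a click. I let go and pressed on the cap with closed fingers. The force rose to about 12 N, collapsed to 0.8 N, then met a hard stop with the fingertips at 68.5 mm.

**Last checks**
- **Height:** By triangulation, the loose knob's top is at 68.8 mm and its neighbour's at 69.3 mm, against 68.5 mm expected. The two camera rays miss each other by 4–5 mm, as they did from the start.
- **Surroundings:** In the scene view, the caps of the other three knobs haven't moved. The jack adapter and the visible part of the hex key also look unmoved. I didn't re-measure the pointer settings, and the arm hid part of the top view.
- **Contact:** The gripper was clear of everything at hand-in.

**Unresolved**
- **Missed drop:** I never found out why the first turns missed it. I suspected the firmer pushes were dragging the shaft round, but the torque readings didn't confirm that.
- **Pot setting:** The pot may therefore have been turned a little.

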